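# Fill the display tray and stack the emptied one

## Task

Make one full tray of jars: close up the two jars already standing in the sloping display tray, so that the last jar from the tray on the table fits in with them, all three standing squarely on that tray's floor. Then stack the emptied tray on the pile of empty trays, nested fully down. Set the glass down gently and leave the big jar, the bakery box and the bowl where they are.

Things in the scene. Friction and masses are not known exactly. Their poses are not given: they have to be found in the camera images.
- display_tray: Light wooden tray, an undivided trough for 3 jars in a row. Inside 57 (x) by 165 mm (y), walls 5 mm. Fixed on a dark stand, sloping 24 degrees, low long side towards the robot. Origin: middle of the trough's floor (upper face), 65 mm above the table; x up the slope, y along the trough, z square to the floor. Walls rise 30 mm above the floor. Jars rest on the low wall and slide along y; at the ends their y is +-56.5 mm.
- jar_a: Amber glass jar, paper label, brass lid: a straight cylinder 52 mm in diameter, 84 mm high, about 0.25 kg. Origin: centre of its underside, z up its axis. Stands in the -y half of the sloping display tray, square to its floor. At the start no gap beside the jars there is wide enough for a third; closed up, three leave 9 mm of play.
- jar_b: Amber glass jar, paper label, brass lid: a straight cylinder 52 mm in diameter, 84 mm high, about 0.25 kg. Origin: centre of its underside, z up its axis. Stands in the +y half of the sloping display tray, square to its floor.
- jar_c: Amber glass jar, paper label, brass lid: a straight cylinder 52 mm in diameter, 84 mm high, about 0.25 kg. Origin: centre of its underside, z up its axis. At the start it stands upright, alone, in the loose tray on the table.
- source_tray: Light wooden tray, an undivided trough for 3 jars in a row. Inside 57 (x) by 165 mm (y), walls 5 mm. Loose on the table, to be emptied and stacked; about 0.25 kg. 43 mm high: a foot block 8 mm high (52 by 160 mm), above it the body, 67 by 175 mm outside; trough floor 13 mm above the underside. Origin: centre of the underside; z up, y along the trough. Can be gripped across its width at mid-length.
- pile: Two empty trays, same as the loose one, nested and fixed to the table. Origin: centre of the underside; z up, y along the trough; top rim 78 mm above the table. A tray nested on it has its foot block inside the top trough (2.5 mm play each way), its body resting on the rim and its origin 70 mm above the pile's; either way round will do.
- big_jar: Bystander: large green glass jar, 96 mm in diameter, 150 mm high, origin at the centre of its underside. Not to be moved.
- bakery_box: Bystander: closed white cardboard bakery box, 174 by 204 by 71 mm, origin at the centre of its underside. Not to be moved.
- bowl: Bystander: white ceramic bowl, 110 mm across, 45 mm high, origin at the centre of its underside. Not to be moved.
There are look-alikes about, which are no part of the job. Leave any blue, purple or turquoise look-alike of the jar_c alone.

How it is judged:
By the outcome, as a careful person would: the job done as asked, in the order asked, and still so for the second after the job is handed in, with the robot touching nothing.
It also fails if it takes over 70 s, if anything falls off the work surface, if the arm or the gripper's body presses on something with over 40 N, if the wrist force passes 120 N, or if a joint passes its speed limit or range.

## Robot

A 6-joint arm with a two-finger parallel gripper is mounted at the origin on the work surface. World frame = base frame: x ahead of the robot, y to its left, z up, the work surface at z = 0. Lengths are in m, angles in rad, forces in N, time in s.
With the tool pointing down it reaches from about 0.35 to 0.975 m from the base axis. Payload 4.9 kg.
Tool frame: the origin (TCP) lies at the very end of the fingers, on their centre line; the grasp point (between the pads) lies 19 mm behind it; z points along the fingers, y is the direction in which the jaws open and shut (so a half turn about z gives the same grasp; the last joint's range is limited). The gripper opens to 85 mm and grips with 20 to 120 N. Pads are 22 mm wide; open, the fingers measure 114 mm over their backs; the gripper's body (76 mm by 85 mm) begins 54 mm behind the grasp point. The pads swing forward as they close: fully open they stand 13 mm farther back than shut.
Start: joints at [1.207, 0.053, 1.613, -0, 1.476, -0.119], TCP at [0.151, 0.606, 0.231] pointing down, gripper open.
Joint ranges: [-3.01, 3.01], [-1.01, 2.22], [0.06, 2.58], [-1.02, 4.17], [0.09, 2.62], [-3.14, 3.14]. Speed limits (rad/s): [2.57, 2.57, 3.14, 3.14, 3.14, 3.14].

## Interface

Orientations are given as a unit quaternion [w, x, y, z].
In Python, from plant import monitor, eyes, manip gives the robot as it stands.
- The arm moves only by the tool step_arm, never from a script. Its argument "motion" is a list of rows, each a list of 7 numbers: the shift along the world's x, y, z scaled (see below), then the turn, a rotation vector about the world's x, y, z scaled (see below), then the closure in counts, from 0 (fully open) to 255 (shut). In form: [[x, y, z, ax, ay, az, grip], ...]. A call has 1 to 10 rows; each row is the pose to reach, as a shift and turn from the pose commanded when the call began; what a row does not reach only later rows make up. The controller multiplies each number of a shift by 0.5 m and each number of a turn by 1.5 rad. A row lasts 1/10 s, in which the tool goes at most 50 mm and 8.59 degrees, less where a joint would pass 70% of its speed; a pose out of reach is approached as far as the arm can. A call with a number of a shift or a turn outside -1 to 1 is refused whole. A call with a gripper value outside its range is refused whole. The fingers move at their own pace and stop on an object; the grip force is fixed at half the most. Time passes only in rows, so rows that repeat a pose let the fingers close. It gives the time, the measured TCP pose, the force and the opening at its end, in the units of the state.
- monitor.state(): the state, without advancing time (a new reading comes with each control period).
- eyes.grab_frame(name): name is "side" or "top"; returns a dict with "pixels" (384x512x3 uint8, red, green, blue), "mtx" (3x3 intrinsics, pixels), "rvec" (rotation vector, rad) and "tvec" (3), from world to camera coordinates, as OpenCV has them. Camera axes: x right, y down, z forward; pixel columns grow to the right and rows downward; lengths in m; the calibration is good to about 2 mm. A picture is of the moment at which its call begins. There is no depth.
- manip.job_done(): hands the job in, once; it reports no verdict.
Trained networks look in the newest picture that a camera, given by its name, has taken for a name from the list of things; names that differ only in an ending like _2 or _b are one class to them, and where a whole thing is asked for, a point or a joint stands for the part that bears it (a point fixed in the world has none). Each returns a list of dicts, best first, with "p" (0 to 1); they miss things now and then, are a little off and sometimes report something else, mostly with a low value. They report only what shows in the picture. A call takes as long as a camera call. They do not tell look-alikes from the thing itself.
- eyes.look_for(name, camera): "box" ([centre column, centre row, width, height] in pixels, round what is visible of it).
- eyes.pinpoint(name, camera): "uv" ([column, row] in pixels: a listed point, or the origin of a listed thing).
The state is a dict: "time": time; "joint_pos": joint angles; "joint_vel": joint speeds; "joint_efforts": joint torques, N m; "tool_pos": TCP position; "tool_rot": TCP orientation; "contact_force": force on the tool from outside, world axes, zero at the start; "ft_torque": the same for the moment, N m; "gripper_width": opening from 0.0 (shut) to 1.0 (fully open).
Only numpy, scipy, OpenCV 4.12 (cv2) and the standard library are available. Lean on these libraries where they do the work, as an engineer would, in place of code of your own. Each camera call takes 0.05 s, during which the arm holds its last target.

## Working session

There is one attempt and no reset: what is moved stays moved. The work goes in short steps, Python scripts to look and compute and a tool call to move; the robot and the scene stay as the last step left them, time stands still between calls to the robot, and variables do not carry over. Pictures are saved under pics/ and viewed, and the job is handed in when it is done.

Besides the shell and the picture viewer there is one more tool, called after ">>>" as a command line: name --pt "numbers of a row" for each row, then --argument value for the rest. step_arm: Moves the arm, as the interface text tells. Its arguments: {"type":"object","properties":{"motion":{"type":"array","items":{"type":"array","items":{"type":"number"}}}},"required":["motion"]}

```bash
ls; mkdir -p pics; cat > h.py <<'E'
import numpy as np, cv2
from plant import monitor, eyes, manip
def grab(c,save=None):
    f=eyes.grab_frame(c)
    if save: cv2.imwrite('pics/'+save,f['pixels'][:,:,::-1])
    return f
def cam(f):
    R,_=cv2.Rodrigues(np.array(f['rvec'],float)); return np.array(f['mtx'],float),R,np.array(f['tvec'],float).ravel()
def proj(f,P):
    K,R,t=cam(f); return cv2.projectPoints(np.atleast_2d(P).astype(float),R,t,K,None)[0][:,0]
def ray(f,uv):
    K,R,t=cam(f); d=R.T@np.linalg.solve(K,[uv[0],uv[1],1.]); return -R.T@t,d/np.linalg.norm(d)
def atz(f,uv,z):
    c,d=ray(f,uv); return c+d*(z-c[2])/d[2]
def tri(fs,uvs):
    A=np.zeros((3,3));b=np.zeros(3)
    for f,uv in zip(fs,uvs):
        c,d=ray(f,uv);M=np.eye(3)-np.outer(d,d);A+=M;b+=M@c
    return np.linalg.solve(A,b)
E
python3 - <<'E'
from h import *
np.set_printoptions(precision=4,suppress=True)
for c in('side','top'):
    f=grab(c,c+'0.png')
    print(c,ray(f,(256,192)),f['mtx'])
    for n in 'display_tray jar_a jar_c source_tray pile big_jar bakery_box bowl'.split():
        print(n,[(np.round(d['uv']),round(d['p'],2)) for d in eyes.pinpoint(n,c)],[(np.round(d['box']),round(d['p'],2)) for d in eyes.look_for(n,c)])
s=monitor.state();print(s)
E
```

```text
pics
side (array([0.5139, 0.745 , 0.6494]), array([ 0.1042, -0.7911, -0.6027])) [[357.04     0.     252.6457]
 [  0.     357.04   192.4337]
 [  0.       0.       1.    ]]
display_tray [(array([222., 174.]), 0.69), (array([253., 198.]), 0.57)] [(array([254., 200.,  42.,  63.]), 0.94)]
jar_a [(array([253., 204.]), 0.92), (array([337., 303.]), 0.91), (array([340., 268.]), 0.89), (array([277., 293.]), 0.88), (array([253., 194.]), 0.85), (array([338., 342.]), 0.68)] [(array([343., 332.,  38.,  52.]), 0.91), (array([261., 177.,  26.,  30.]), 0.87), (array([343., 254.,  27.,  39.]), 0.83), (array([263., 194.,  31.,  32.]), 0.81), (array([253., 198.,  40.,  61.]), 0.73), (array([179., 261., 114., 101.]), 0.68), (array([345., 289.,  38.,  44.]), 0.66), (array([279., 282.,  29.,  46.]), 0.62), (array([305., 154.,  24.,  50.]), 0.24)]
jar_c [(array([253., 204.]), 0.92), (array([337., 303.]), 0.91), (array([340., 268.]), 0.89), (array([277., 293.]), 0.88), (array([253., 194.]), 0.85), (array([338., 342.]), 0.68)] [(array([343., 332.,  38.,  52.]), 0.91), (array([261., 177.,  26.,  30.]), 0.87), 
[... 2110 characters left out ...]
), 0.66)]
bakery_box [(array([172., 139.]), 0.81)] [(array([170., 136.,  95.,  80.]), 0.83), (array([372., 245.,  76.,  34.]), 0.48)]
bowl [(array([265., 122.]), 0.77)] [(array([265., 118.,  39.,  39.]), 0.57)]
{'time': 1.7, 'joint_pos': array([ 1.207 ,  0.0528,  1.6129,  0.    ,  1.476 , -0.119 ]), 'joint_vel': array([ 0.0008,  0.0014,  0.0006, -0.0004, -0.0001, -0.0006]), 'joint_efforts': array([  0.002 , -39.3667, -37.0454,   0.0001,   0.0006,  -0.    ]), 'tool_pos': array([0.1515, 0.6064, 0.2313]), 'tool_rot': array([-0.    ,  0.1221,  0.9925, -0.    ]), 'contact_force': array([ 0.3396,  0.0768, -0.4706]), 'ft_torque': array([0.0202, 0.0104, 0.0136]), 'gripper_width': 0.9975049968086002}
```

View pics/side0.png

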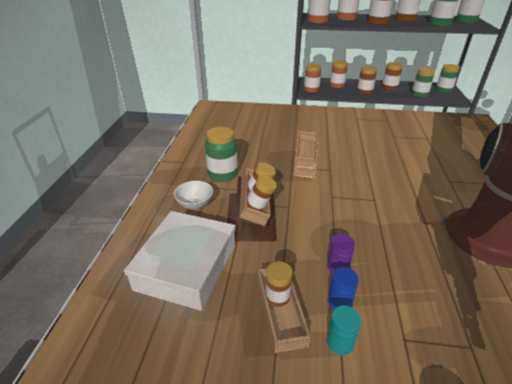

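View pics/top0.png

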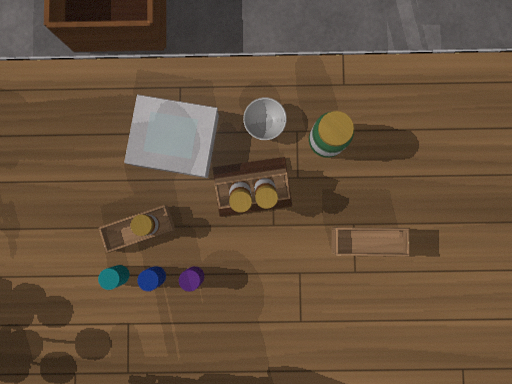

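```bash
python3 - <<'E'
import cv2
a=cv2.imread('pics/side0.png');b=cv2.imread('pics/top0.png')
cv2.imwrite('pics/side0z.png',cv2.resize(a[140:370,220:400],None,fx=3,fy=2.6*3/2.6,interpolation=cv2.INTER_CUBIC)[:600] if 0 else cv2.resize(a[140:240,220:350],None,fx=6,fy=6,interpolation=cv2.INTER_CUBIC))
cv2.imwrite('pics/top0z.png',cv2.resize(b[150:300,80:280],None,fx=4,fy=4,interpolation=cv2.INTER_CUBIC))
E
```

```text
(no output)
```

View zooms.

View pics/side0z.png

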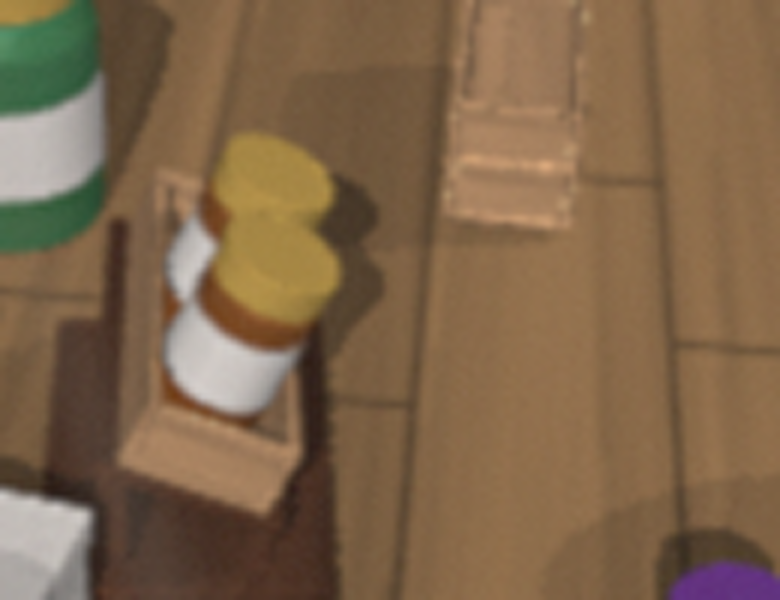

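View pics/top0z.png

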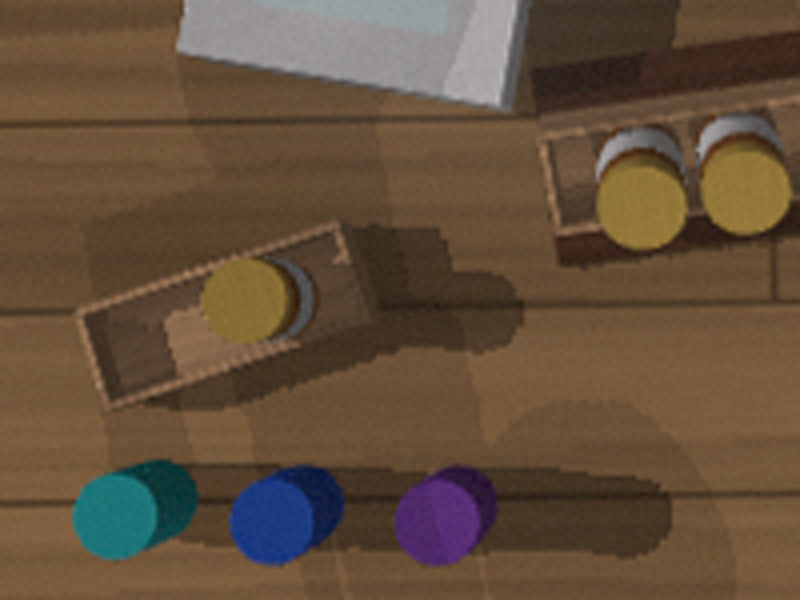

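```bash
python3 - <<'E'
import cv2
b=cv2.imread('pics/top0.png')
def z(n,x0,y0,w,h,k):
    cv2.imwrite('pics/'+n,cv2.resize(b[y0:y0+h,x0:x0+w],None,fx=k,fy=k,interpolation=cv2.INTER_CUBIC))
z('zs.png',90,195,100,65,8)
z('zd.png',205,150,95,70,8)
z('zp.png',320,215,100,50,8)
E
```

```text
(no output)
```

View pics/zs.png

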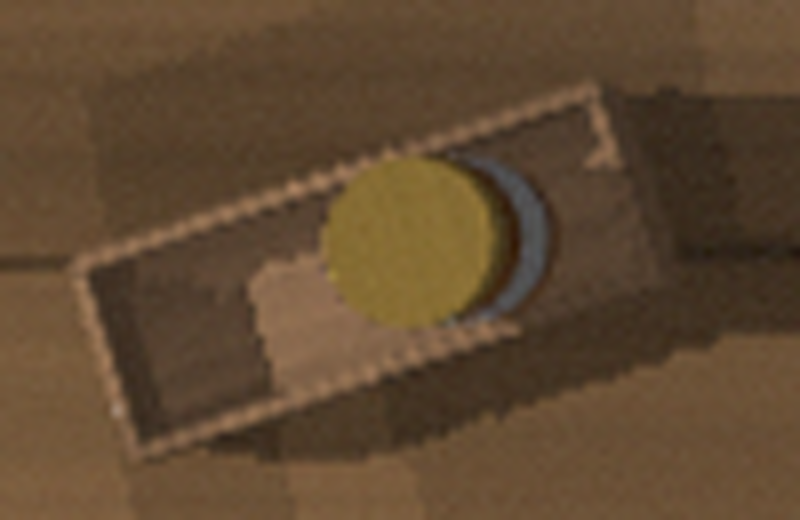

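View pics/zd.png

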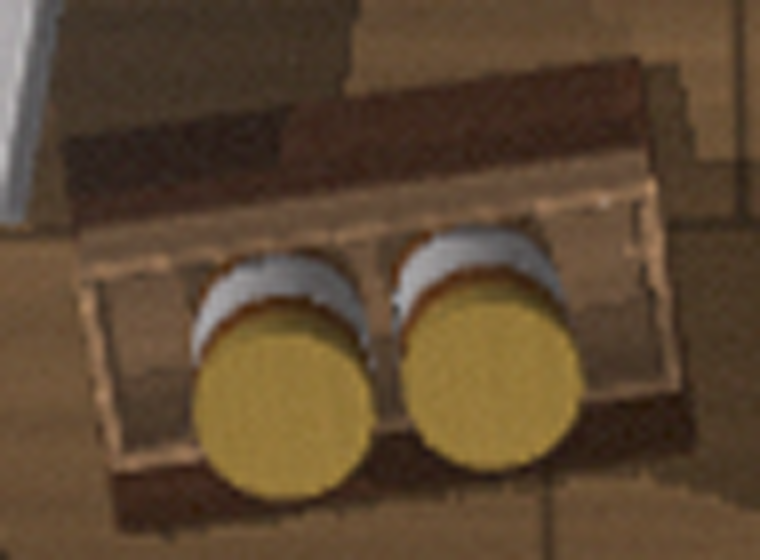

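View pics/zp.png

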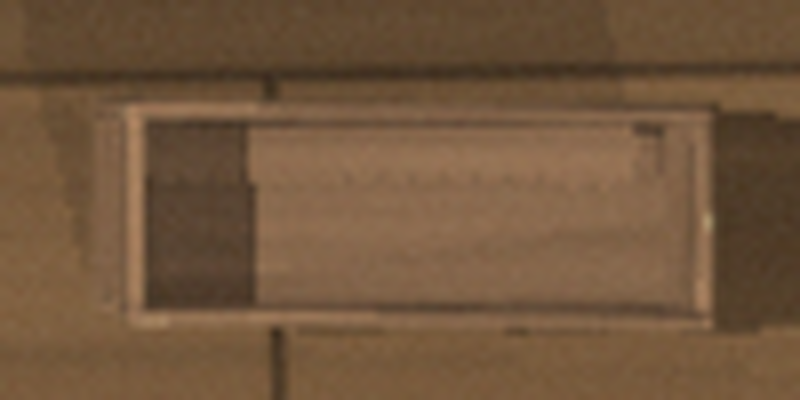

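```bash
cat > fit.py <<'E'
from h import *
import json
from scipy.optimize import least_squares
from scipy.spatial.transform import Rotation as Ro
np.set_printoptions(precision=4,suppress=True)
def px(x0,y0,pts,k=8): return np.array([[x0+(a+.5)/k-.5,y0+(b+.5)/k-.5] for a,b in pts])
T=np.deg2rad(24)
def pose(p,tilt=0,z=0):
    # x axis up slope
    R=Ro.from_euler('z',p[2]).as_matrix()@Ro.from_euler('y',-tilt).as_matrix()
    return R,np.array([p[0],p[1],z])
def rim(h): return np.array([[.0335,.0875,h],[.0335,-.0875,h],[-.0335,.0875,h],[-.0335,-.0875,h]])
E
cat > m1.py <<'E'
from fit import *
f=grab('top');g=grab('side')
def fitpose(P,uv,tilt,z,x0):
    def r(p):
        R,t=pose(p,tilt,z); return (proj(f,P@R.T+t)-uv).ravel()
    s=least_squares(r,x0); return s.x,s.fun
out={}
us=px(90,195,[(72,268),(600,82),(138,460),(668,275)])
p,e=fitpose(rim(.043),us,0,0,[.45,.3,.3]);print('src',p,e);out['src']=p.tolist()
ud=px(205,150,[(78,275),(655,180),(115,470),(683,385)])
p,e=fitpose(rim(.030),ud,T,.065,[.55,0,.1]);print('disp',p,e);out['disp']=p.tolist()
up=px(320,215,[(125,103),(716,106),(128,325),(716,328)])
p,e=fitpose(rim(.078),up,0,0,[.4,-.3,0]);print('pile',p,e);out['pile']=p.tolist()
R,t=pose(out['disp'],T,.065)
# plane lid z=.084 in tray
for n,c in(('b',(285,402)),('a',(493,372))):
    uv=px(205,150,[c])[0];c0,d=ray(f,uv);nz=R[:,2];q=t+nz*.084
    X=c0+d*((q-c0)@nz)/(d@nz);print(n,X,(X-t)@R);out[n]=((X-t)@R).tolist()
X=atz(f,px(90,195,[(410,242)])[0],.097);print('c',X,)
Rs,ts=pose(out['src']);print((X-ts)@Rs);out['c']=((X-ts)@Rs).tolist()
json.dump(out,open('p.json','w'))
def draw(im,fr,P,col,pairs):
    q=proj(fr,P)
    for i,j in pairs: cv2.line(im,tuple(np.int32(np.round(q[i]*16))),tuple(np.int32(np.round(q[j]*16))),col,1,cv2.LINE_AA,4)
pr=[(0,1),(1,3),(3,2),(2,0)]
th=np.linspace(0,2*np.pi,25);ci=np.c_[.026*np.cos(th),.026*np.sin(th),0*th]
cp=[(i,i+1) for i in range(24)]
for fr,n in((f,'top'),(g,'side')):
    k=4
    im=fr['pixels'][:,:,::-1].copy();
    fr2=dict(fr);K=fr['mtx'].copy();K[:2]*=k;K[:2,2]+=(k-1)/2;fr2['mtx']=K
    im=cv2.resize(im,None,fx=k,fy=k,interpolation=cv2.INTER_CUBIC)
    for key,tilt,z,h,b in(('src',0,0,.043,.008),('disp',T,.065,.03,-.005),('pile',0,0,.078,.008)):
        Rr,tt=pose(out[key],tilt,z)
        draw(im,fr2,rim(h)@Rr.T+tt,(0,255,0),pr);draw(im,fr2,rim(b)@Rr.T+tt,(255,255,0),pr)
    for h in(0,.084):
        for kk in'ab': draw(im,fr2,(ci+[-.0025,out[kk][1],h])@R.T+t,(255,0,255),cp)
        draw(im,fr2,(ci+[out['c'][0],out['c'][1],h+.013])@Rs.T+ts,(255,0,255),cp)
    cv2.imwrite('pics/ov_%s.png'%n,im)
im=cv2.imread('pics/ov_top.png');cv2.imwrite('pics/ov1.png',im[600:1080,360:1160]);cv2.imwrite('pics/ov3.png',im[840:1080,1250:1720])
im=cv2.imread('pics/ov_side.png');cv2.imwrite('pics/ov2.png',im[500:980,860:1320]);cv2.imwrite('pics/ov4.png',im[1000:1440,980:1320])
E
python3 m1.py
```

```text
src [0.5196 0.2962 0.3269] [-0.109  -0.6213  0.0543 -0.6908 -0.0566  0.8246  0.1105  0.474 ]
disp [0.6192 0.0043 0.1432] [-0.4379 -0.6565  0.3426 -0.26   -0.1262  0.7718  0.2225  0.1541]
pile [ 0.4817 -0.2837 -0.0184] [ 0.4677 -0.1584 -0.6249 -0.1102  0.2791  0.0912 -0.1206  0.1833]
b [0.5832 0.0299 0.1427] [0.0024 0.0304 0.084 ]
a [ 0.591  -0.0295  0.1424] [ 0.0015 -0.0295  0.084 ]
c [0.5289 0.2691 0.097 ]
[ 0.     -0.0287  0.097 ]
```

View pics/ov1.png

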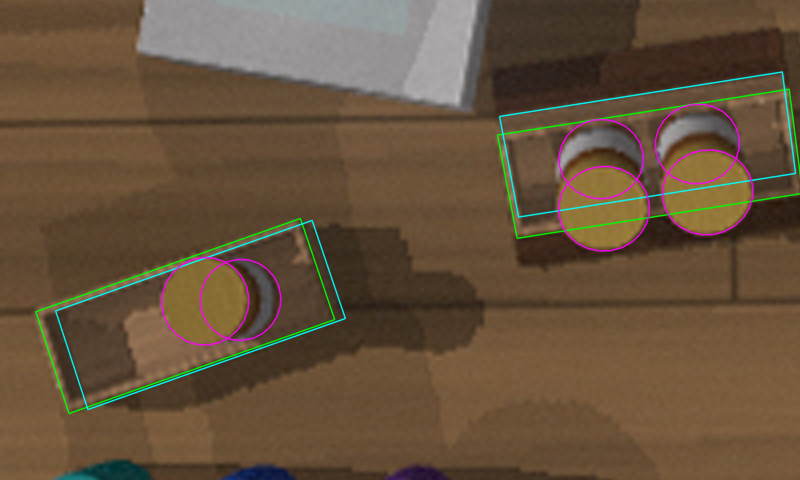

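View pics/ov2.png

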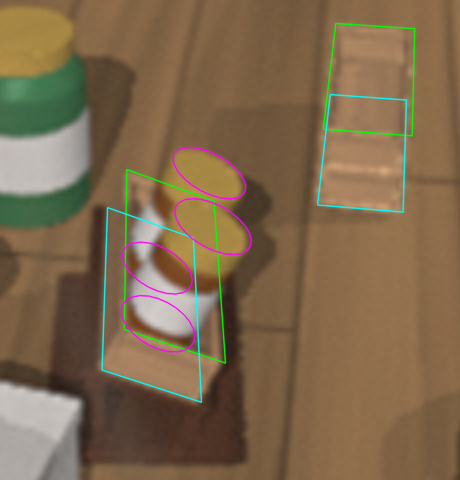

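View pics/ov3.png

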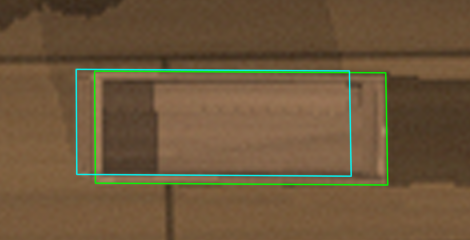

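View pics/ov4.png

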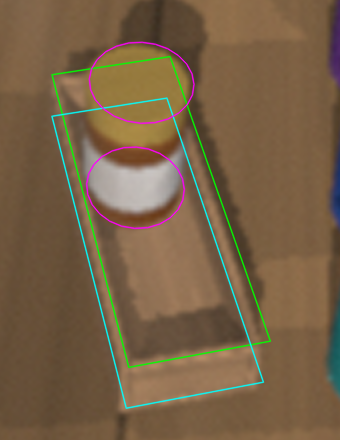

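```bash
cat > mv.py <<'E'
from fit import *
P=json.load(open('p.json'))
def frame(k):
    return pose(P[k],T if k=='disp' else 0,.065 if k=='disp' else 0)
def goal(k,loc):
    R,t=frame(k); Rt=np.c_[R[:,1],R[:,0],-R[:,2]]  # tool x=tray y, tool y=tray x, tool z=-tray z
    return Rt,t+R@np.array(loc)
def delta(Rt,X,s=None):
    s=s or monitor.state(); q=np.array(s['tool_rot']);Rc=Ro.from_quat(np.r_[q[1:],q[0]])
    rv=(Ro.from_matrix(Rt)*Rc.inv()).as_rotvec(); sh=X-np.array(s['tool_pos'])
    print('t %.2f shift mm'%s['time'],sh*1000,'rows',np.ceil(np.linalg.norm(sh)/.05),'deg',np.degrees(np.linalg.norm(rv)),'SCALED',np.round(np.r_[sh/.5,rv/1.5],4))
def loc(k):
    s=monitor.state();R,t=frame(k);print('in',k,(np.array(s['tool_pos'])-t)@R*1000,'F',np.array(s['contact_force']),'F loc',np.array(s['contact_force'])@R,'w',s['gripper_width'],'t',s['time'])
E
python3 - <<'E'
from mv import *
print(np.linalg.det(goal('disp',[0,0,0])[0]))
delta(*goal('disp',[-.001,.0304,.136]))
E
```

```text
1.0000000000000004
t 1.80 shift mm [ 407.7455 -579.956   -42.4662] rows 15.0 deg 71.41099349856717 SCALED [ 0.8155 -1.1599 -0.0849  0.1984 -0.2197 -0.7764]
```

>>> step_arm --pt "0.45 -0.6 0.02 0 0 -0.4 0" --pt "0.45 -0.6 0.02 0 0 -0.4 0" --pt "0.45 -0.6 0.02 0 0 -0.4 0" --pt "0.45 -0.6 0.02 0 0 -0.4 0" --pt "0.45 -0.6 0.02 0 0 -0.4 0" --pt "0.45 -0.6 0.02 0 0 -0.4 0" --pt "0.45 -0.6 0.02 0 0 -0.4 0" --pt "0.45 -0.6 0.02 0 0 -0.4 0"

```text
time: 2.6
tool_pos: [0.3782, 0.3037, 0.2418]
tool_rot: [0.001, 0.411, 0.911, 0.0]
contact_force: [0.2, 0.2, -0.2]
gripper_width: 0.999
```

```bash
python3 - <<'E'
from mv import *
delta(*goal('disp',[-.001,.0304,.136]))
E
```

```text
t 2.60 shift mm [ 181.0282 -277.3045  -52.9182] rows 7.0 deg 40.73903427139484 SCALED [ 0.3621 -0.5546 -0.1058  0.1192 -0.2562 -0.3806]
```

>>> step_arm --pt "0.36 -0.555 -0.03 0.119 -0.256 -0.381 0" --pt "0.36 -0.555 -0.03 0.119 -0.256 -0.381 0" --pt "0.36 -0.555 -0.03 0.119 -0.256 -0.381 0" --pt "0.36 -0.555 -0.03 0.119 -0.256 -0.381 0" --pt "0.36 -0.555 -0.03 0.119 -0.256 -0.381 0" --pt "0.362 -0.555 -0.106 0.119 -0.256 -0.381 0" --pt "0.362 -0.555 -0.106 0.119 -0.256 -0.381 0" --pt "0.362 -0.555 -0.106 0.119 -0.256 -0.381 0" --pt "0.362 -0.555 -0.106 0.119 -0.256 -0.381 0"

```text
time: 3.5
tool_pos: [0.5572, 0.0282, 0.1876]
tool_rot: [0.135, 0.64, 0.74, 0.156]
contact_force: [-0.2, -0.3, -0.0]
gripper_width: 1.0
```

```bash
python3 - <<'E'
from mv import *
loc('disp');delta(*goal('disp',[-.001,.0304,.086]));delta(*goal('disp',[-.001,.0304,.037]))
f=grab('top','t1.png');g=grab('side','s1.png')
a=cv2.resize(f['pixels'][120:250,190:320,::-1],None,fx=3,fy=3);b=cv2.resize(g['pixels'][110:240,190:320,::-1],None,fx=3,fy=3)
cv2.imwrite('pics/c1.png',np.hstack([a,b]))
E
```

```text
in disp [ -3.0528  32.5178 135.5482] F [-0.2223 -0.2554 -0.0246] F loc [-0.2443 -0.2211  0.0819] w 0.9998906834864174 t 3.5
t 3.50 shift mm [ 22.1051   1.0483 -44.4296] rows 1.0 deg 0.17717012951094904 SCALED [ 0.0442  0.0021 -0.0889 -0.0001 -0.002  -0.0006]
t 3.50 shift mm [ 41.8311   3.8931 -89.1933] rows 2.0 deg 0.17717012951094904 SCALED [ 0.0837  0.0078 -0.1784 -0.0001 -0.002  -0.0006]
```

View pics/c1.png

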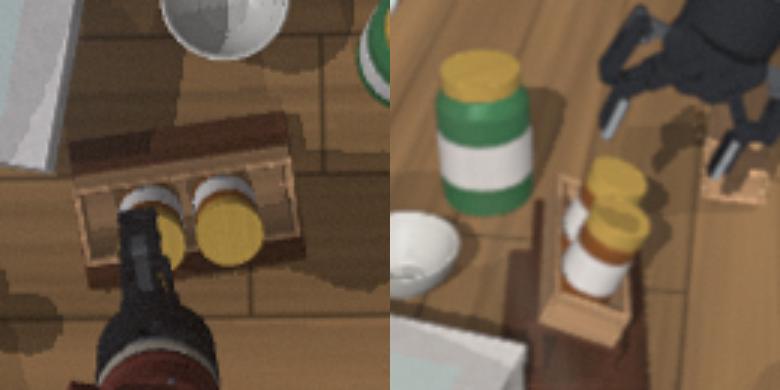

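>>> step_arm --pt "0.022 0.0 -0.045 0 -0.002 -0.0006 0" --pt "0.044 0.002 -0.089 0 -0.002 -0.0006 0" --pt "0.064 0.005 -0.134 0 -0.002 -0.0006 0" --pt "0.0837 0.008 -0.1784 0 -0.002 -0.0006 0" --pt "0.0837 0.008 -0.1784 0 -0.002 -0.0006 0" --pt "0.0837 0.008 -0.1784 0 -0.002 -0.0006 0"

```text
time: 4.2
tool_pos: [0.5993, 0.034, 0.1]
tool_rot: [0.137, 0.639, 0.74, 0.158]
contact_force: [-0.3, -0.2, -0.1]
gripper_width: 0.994
```

```bash
python3 - <<'E'
from mv import *
loc('disp');delta(*goal('disp',[-.001,.0304,.037]))
f=grab('top','t2.png');g=grab('side','s2.png')
a=cv2.resize(f['pixels'][120:250,190:320,::-1],None,fx=3,fy=3);b=cv2.resize(g['pixels'][110:240,190:320,::-1],None,fx=3,fy=3)
cv2.imwrite('pics/c2.png',np.hstack([a,b]))
E
```

```text
in disp [ 0.133  32.2525 38.2312] F [-0.3459 -0.1828 -0.1389] F loc [-0.3931 -0.1316  0.0229] w 0.9941834226443835 t 4.2
t 4.20 shift mm [-0.2644 -1.9098 -1.5856] rows 1.0 deg 0.25303637433936405 SCALED [-0.0005 -0.0038 -0.0032  0.0003  0.0016 -0.0024]
```

View pics/c2.png

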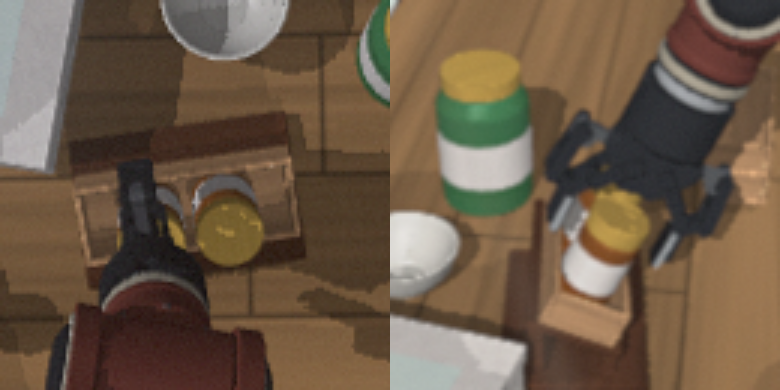

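>>> step_arm --pt "-0.0005 -0.0036 -0.002 0 0 0 0" --pt "-0.0005 -0.0036 -0.002 0 0 0 255" --pt "-0.0005 -0.0036 -0.002 0 0 0 255" --pt "-0.0005 -0.0036 -0.002 0 0 0 255" --pt "-0.0005 -0.0036 -0.002 0 0 0 255" --pt "-0.0005 -0.0036 -0.002 0 0 0 255" --pt "-0.0005 -0.0036 -0.002 0 0 0 255"

```text
time: 5.0
tool_pos: [0.5991, 0.0309, 0.0989]
tool_rot: [0.137, 0.64, 0.74, 0.158]
contact_force: [-5.8, -2.4, 6.0]
gripper_width: 0.598
```

```bash
python3 - <<'E'
from mv import *
loc('disp');delta(*goal('disp',[-.001,.0304-.025,.037]))
f=grab('top','t3.png');g=grab('side','s3.png')
loc('disp')
a=cv2.resize(f['pixels'][120:250,190:320,::-1],None,fx=3,fy=3);b=cv2.resize(g['pixels'][110:240,190:320,::-1],None,fx=3,fy=3)
cv2.imwrite('pics/c3.png',np.hstack([a,b]))
E
```

```text
in disp [-0.8855 29.1411 37.4889] F [-5.836  -2.382   5.9614] F loc [-3.1627 -1.5246  7.9337] w 0.5979013544296145 t 5.0
t 5.00 shift mm [  3.4822 -23.4846  -0.4932] rows 1.0 deg 0.15412604464885446 SCALED [ 0.007  -0.047  -0.001   0.0005  0.0012 -0.0012]
in disp [-0.904  29.1314 37.4728] F [-5.6615 -1.0795  6.4936] F loc [-2.6187 -0.2603  8.274 ] w 0.5944998125335744 t 5.1
```

View pics/c3.png

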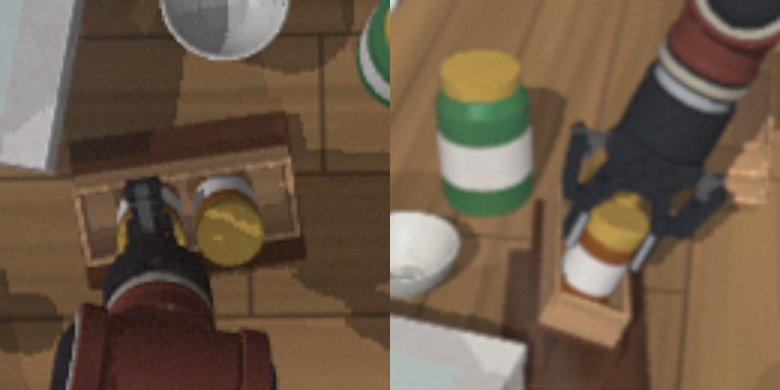

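>>> step_arm --pt "-0.0008 0 0.0018 0 0 0 255" --pt "0.0009 -0.012 0.0018 0 0 0 255" --pt "0.0026 -0.024 0.0018 0 0 0 255" --pt "0.0043 -0.036 0.0018 0 0 0 255" --pt "0.006 -0.048 0.0018 0 0 0 255" --pt "0.0069 -0.054 0.0018 0 0 0 255"

```text
time: 5.7
tool_pos: [0.6027, 0.0033, 0.0989]
tool_rot: [0.137, 0.64, 0.74, 0.158]
contact_force: [-1.3, 3.0, 0.4]
gripper_width: 0.591
```

```bash
python3 - <<'E'
from mv import *
loc('disp')
f=grab('top','t4.png');g=grab('side','s4.png')
loc('disp')
a=cv2.resize(f['pixels'][120:250,190:320,::-1],None,fx=3,fy=3);b=cv2.resize(g['pixels'][110:240,190:320,::-1],None,fx=3,fy=3)
cv2.imwrite('pics/c4.png',np.hstack([a,b]))
E
```

```text
in disp [-1.2847  1.3761 37.7097] F [-1.3386  2.9767  0.4023] F loc [-0.6585  3.1373  0.7335] w 0.5907561845404279 t 5.7
in disp [-1.3712  1.0813 37.68  ] F [-0.1833 -0.331  -0.5838] F loc [-0.4464 -0.3015 -0.4403] w 0.5951103710547748 t 5.8
```

View pics/c4.png

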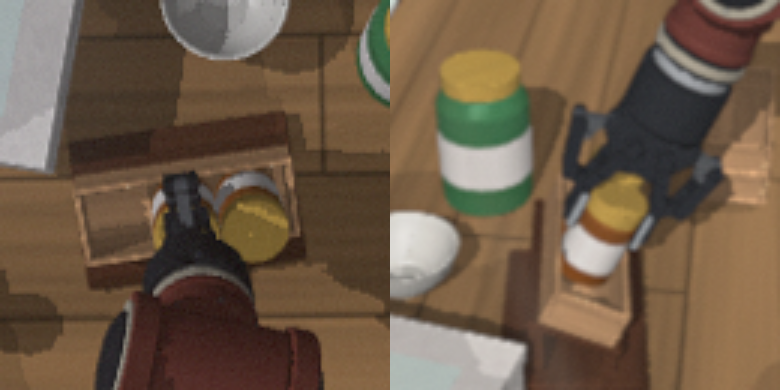

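>>> step_arm --pt "0.0003 -0.002 0 0 0 0 255" --pt "0.0006 -0.004 0 0 0 0 255" --pt "0.0009 -0.006 0 0 0 0 255"

```text
time: 6.1
tool_pos: [0.603, 0.0012, 0.099]
tool_rot: [0.137, 0.639, 0.74, 0.158]
contact_force: [0.2, 2.3, -1.2]
gripper_width: 0.595
```

>>> step_arm --pt "0.0003 -0.002 0 0 0 0 255" --pt "0.0003 -0.002 0 0 0 0 255"

```text
time: 6.3
tool_pos: [0.6031, 0.0, 0.0989]
tool_rot: [0.137, 0.64, 0.74, 0.158]
contact_force: [0.8, 2.9, -0.9]
gripper_width: 0.599
```

>>> step_arm --pt "0.0003 -0.002 0 0 0 0 255" --pt "0.0003 -0.002 0 0 0 0 255"

```text
time: 6.5
tool_pos: [0.6032, -0.0011, 0.0989]
tool_rot: [0.137, 0.64, 0.74, 0.158]
contact_force: [1.9, 1.9, -1.2]
gripper_width: 0.594
```

>>> step_arm --pt "0.0003 -0.002 0 0 0 0 255" --pt "0.0003 -0.002 0 0 0 0 255"

```text
time: 6.7
tool_pos: [0.6034, -0.0021, 0.099]
tool_rot: [0.137, 0.64, 0.74, 0.158]
contact_force: [-0.1, 2.2, -2.3]
gripper_width: 0.594
```

>>> step_arm --pt "0.0003 -0.002 0 0 0 0 255" --pt "0.0003 -0.002 0 0 0 0 255"

```text
time: 6.9
tool_pos: [0.6035, -0.0031, 0.0989]
tool_rot: [0.137, 0.64, 0.74, 0.158]
contact_force: [0.5, 2.3, -1.3]
gripper_width: 0.596
```

```bash
python3 - <<'E'
from mv import *
loc('disp')
f=grab('top','t5.png')
loc('disp')
cv2.imwrite('pics/c5.png',cv2.resize(f['pixels'][150:220,205:300,::-1],None,fx=8,fy=8,interpolation=cv2.INTER_CUBIC))
E
```

```text
in disp [-1.3657 -5.1195 37.7147] F [ 0.5479  2.3019 -1.3163] F loc [ 0.2602  2.2002 -1.5567] w 0.5961456814013734 t 6.9
in disp [-1.3684 -5.1218 37.7195] F [ 1.3464  1.5744 -1.8514] F loc [ 0.6697  1.3661 -2.3247] w 0.5984244374249853 t 6.95
```

View pics/c5.png

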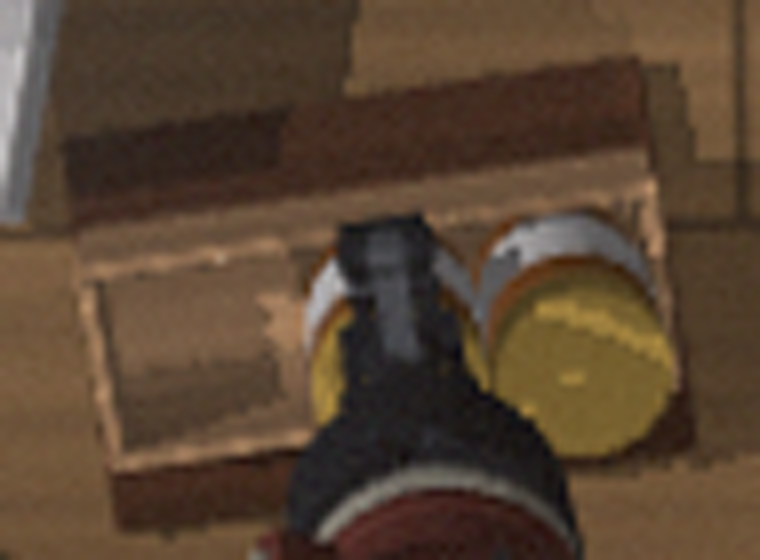

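>>> step_arm --pt "0.0003 -0.002 0 0 0 0 255" --pt "0.0003 -0.002 0 0 0 0 255"

```text
time: 7.15
tool_pos: [0.6038, -0.0039, 0.0991]
tool_rot: [0.137, 0.64, 0.74, 0.158]
contact_force: [1.0, 2.7, -1.5]
gripper_width: 0.598
```

>>> step_arm --pt "0.0003 -0.002 0 0 0 0 255" --pt "0.0003 -0.002 0 0 0 0 255"

```text
time: 7.35
tool_pos: [0.6037, -0.004, 0.0991]
tool_rot: [0.136, 0.64, 0.74, 0.158]
contact_force: [-0.1, 6.1, 1.2]
gripper_width: 0.596
```

>>> step_arm --pt "0.0002 0.0016 -0.001 0 0 0 255" --pt "0.0002 0.0016 -0.001 0 0 0 150" --pt "0.0002 0.0016 -0.001 0 0 0 80" --pt "0.0002 0.0016 -0.001 0 0 0 0" --pt "0.0002 0.0016 -0.001 0 0 0 0" --pt "0.0002 0.0016 -0.001 0 0 0 0" --pt "0.0002 0.0016 -0.001 0 0 0 0"

```text
time: 8.05
tool_pos: [0.604, -0.0044, 0.0985]
tool_rot: [0.137, 0.64, 0.74, 0.158]
contact_force: [-0.4, 0.6, 0.6]
gripper_width: 0.996
```

```bash
python3 - <<'E'
from mv import *
loc('disp');delta(*goal('disp',[0.001,-.006,.14]))
E
```

```text
in disp [-1.2171 -6.4186 37.2468] F [-0.3954  0.568   0.6421] F loc [-0.0223  0.6186  0.7128] w 0.9962589949351836 t 8.05
t 8.05 shift mm [-39.4206  -5.2623  94.7714] rows 3.0 deg 0.1454422315665097 SCALED [-0.0788 -0.0105  0.1895  0.0005  0.0013 -0.001 ]
```

Lift clear along the tray normal, then head to above jar_c.

>>> step_arm --pt "-0.02 -0.0027 0.048 0 0 0 0" --pt "-0.04 -0.005 0.095 0 0 0 0" --pt "-0.06 -0.008 0.143 0 0 0 0" --pt "-0.08 -0.01 0.19 0 0 0 0" --pt "-0.09 0.05 0.24 0 0 0 0"

```text
time: 8.55
tool_pos: [0.5585, 0.0187, 0.2193]
tool_rot: [0.137, 0.641, 0.738, 0.157]
contact_force: [1.4, 0.2, -0.4]
gripper_width: 0.994
```

```bash
python3 - <<'E'
from mv import *
loc('disp');delta(*goal('src',[0,P['c'][1],.2]))
f=grab('top','t6.png');g=grab('side','s6.png')
a=cv2.resize(f['pixels'][120:250,190:320,::-1],None,fx=3,fy=3);b=cv2.resize(g['pixels'][110:240,190:320,::-1],None,fx=3,fy=3)
cv2.imwrite('pics/c6.png',np.hstack([a,b]))
E
```

```text
in disp [  9.7263  22.9281 164.5419] F [ 1.3993  0.1741 -0.3612] F loc [ 1.141  -0.0274 -0.9034] w 0.9943242825581717 t 8.55
t 8.55 shift mm [-29.6306 250.3217 -19.2725] rows 6.0 deg 26.314730311054046 SCALED [-0.0593  0.5006 -0.0385 -0.0639  0.2733  0.1224]
```

View pics/c6.png

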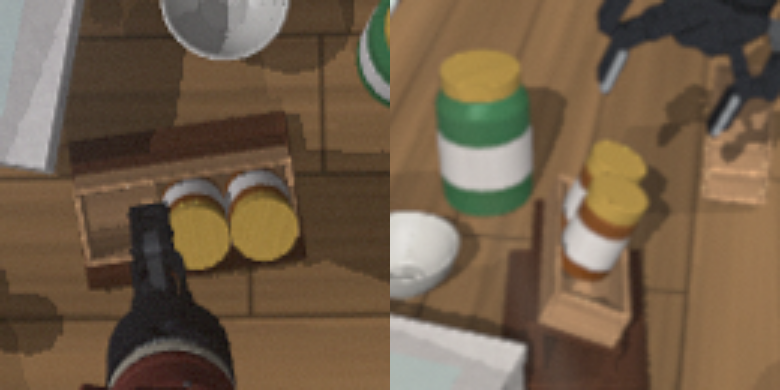

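>>> step_arm --pt "-0.06 0.5 -0.038 -0.064 0.273 0.1225 0" --pt "-0.06 0.5 -0.038 -0.064 0.273 0.1225 0" --pt "-0.06 0.5 -0.038 -0.064 0.273 0.1225 0" --pt "-0.06 0.5 -0.038 -0.064 0.273 0.1225 0" --pt "-0.06 0.5 -0.038 -0.064 0.273 0.1225 0" --pt "-0.06 0.5 -0.038 -0.064 0.273 0.1225 0" --pt "-0.06 0.5 -0.038 -0.064 0.273 0.1225 0" --pt "-0.06 0.5 -0.038 -0.064 0.273 0.1225 0"

```text
time: 9.45
tool_pos: [0.5291, 0.2699, 0.1989]
tool_rot: [-0.001, 0.581, 0.814, 0.0]
contact_force: [0.5, -0.1, 0.3]
gripper_width: 1.002
```

```bash
python3 - <<'E'
from mv import *
loc('src');delta(*goal('src',[0,P['c'][1],.05]))
f=grab('top','t7.png');g=grab('side','s7.png')
a=cv2.resize(f['pixels'][160:290,80:210,::-1],None,fx=3,fy=3);b=cv2.resize(g['pixels'][240:370,220:350,::-1],None,fx=3,fy=3)
cv2.imwrite('pics/c7.png',np.hstack([a,b]))
E
```

```text
in src [  0.4635 -27.9403 198.862 ] F [ 0.4836 -0.108   0.3235] F loc [ 0.4233 -0.2576  0.3235] w 1.002224483955961 t 9.45
t 9.45 shift mm [  -0.2045   -0.8404 -148.862 ] rows 3.0 deg 0.23969621721895137 SCALED [-0.0004 -0.0017 -0.2977 -0.0012 -0.0006 -0.0024]
```

View pics/c7.png

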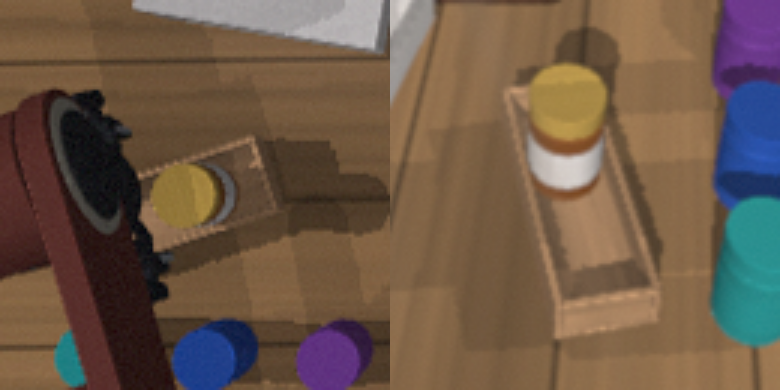

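>>> step_arm --pt "0 -0.001 -0.07 0 0 -0.002 0" --pt "0 -0.0015 -0.14 -0.001 0 -0.002 0" --pt "0 -0.0015 -0.21 -0.001 0 -0.002 0" --pt "0 -0.0015 -0.26 -0.001 0 -0.002 0" --pt "0 -0.0015 -0.298 -0.001 0 -0.002 0" --pt "0 -0.0015 -0.298 -0.001 0 -0.002 0"

```text
time: 10.15
tool_pos: [0.5269, 0.2678, 0.0471]
tool_rot: [-0.002, 0.583, 0.812, -0.002]
contact_force: [-0.9, 0.3, 0.3]
gripper_width: 1.0
```

```bash
python3 - <<'E'
from mv import *
loc('src');delta(*goal('src',[0,P['c'][1],.05]))
f=grab('top','t8.png');g=grab('side','s8.png')
a=cv2.resize(f['pixels'][160:290,80:210,::-1],None,fx=3,fy=3);b=cv2.resize(g['pixels'][240:370,220:350,::-1],None,fx=3,fy=3)
cv2.imwrite('pics/c8.png',np.hstack([a,b]))
E
```

```text
in src [ -2.2694 -29.2308  47.1444] F [-0.9485  0.2856  0.3236] F loc [-0.8066  0.575   0.3236] w 0.9997131547520665 t 10.15
t 10.15 shift mm [1.9694 1.2591 2.8556] rows 1.0 deg 0.3666087037244359 SCALED [ 0.0039  0.0025  0.0057  0.0008 -0.0041  0.0006]
```

View pics/c8.png

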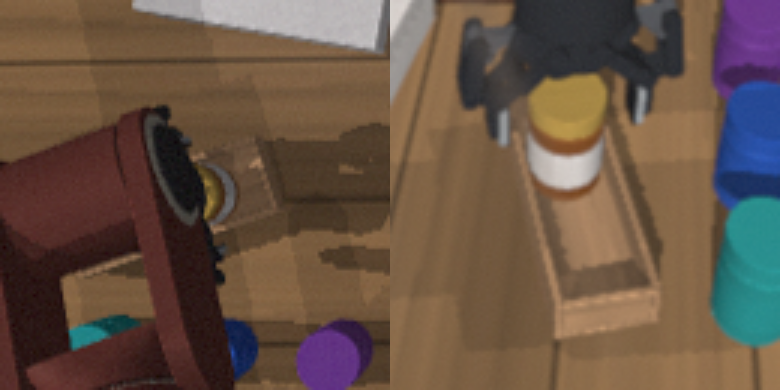

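>>> step_arm --pt "0 0 0.002 0 0 0 0" --pt "0 0 0.002 0 0 0 255" --pt "0 0 0.002 0 0 0 255" --pt "0 0 0.002 0 0 0 255" --pt "0 0 0.002 0 0 0 255" --pt "0 0 0.002 0 0 0 255" --pt "0 0 0.002 0 0 0 255"

```text
time: 10.95
tool_pos: [0.5297, 0.2704, 0.0529]
tool_rot: [0.0, 0.582, 0.813, 0.001]
contact_force: [-1.5, -0.2, 6.1]
gripper_width: 0.594
```

```bash
python3 - <<'E'
from mv import *
loc('src')
E
```

```text
in src [  1.2184 -27.6696  52.899 ] F [-1.5092 -0.1867  6.1404] F loc [-1.4892  0.3077  6.1404] w 0.593828471326728 t 10.95
```

```bash
python3 - <<'E'
from mv import *
for i in range(3):
    g=grab('side','s9.png'); loc('src')
b=cv2.resize(g['pixels'][240:370,220:350,::-1],None,fx=3,fy=3)
cv2.imwrite('pics/c9.png',b)
E
```

```text
in src [  1.2159 -27.6734  52.9053] F [-1.8091 -0.7632  7.0249] F loc [-1.9583 -0.142   7.0249] w 0.5958242456816623 t 11.0
in src [  1.2183 -27.6477  52.894 ] F [-1.7899 -1.3808  6.7869] F loc [-2.1384 -0.7331  6.7869] w 0.5961410626888007 t 11.05
in src [  1.2197 -27.6312  52.8995] F [-1.5346 -0.7033  6.4125] F loc [-1.6791 -0.1734  6.4125] w 0.5944309777514823 t 11.1
```

View pics/c9.png

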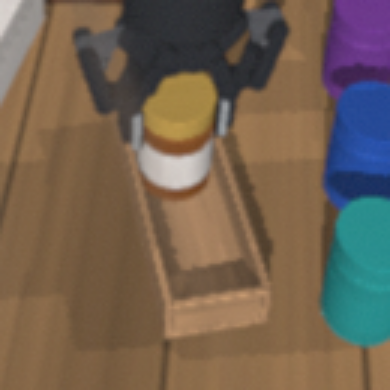

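>>> step_arm --pt "0 0 0.02 0 0 0 255" --pt "0 0 0.06 0 0 0 255" --pt "0 0 0.13 0 0 0 255" --pt "0 0 0.22 0 0 0 255" --pt "0 0 0.3 0 0 0 255" --pt "0 0 0.3 0 0 0 255"

```text
time: 11.7
tool_pos: [0.5323, 0.2715, 0.2094]
tool_rot: [0.003, 0.582, 0.813, 0.006]
contact_force: [1.0, 0.2, -1.6]
gripper_width: 0.592
```

```bash
python3 - <<'E'
from mv import *
g=grab('side','s10.png'); f=grab('top','t10.png');loc('src')
b=cv2.resize(g['pixels'][140:370,190:380,::-1],None,fx=2.5,fy=2.5)
cv2.imwrite('pics/c10.png',b)
delta(*goal('disp',[-.0005,.0535,.14]))
E
```

```text
in src [  0.5286 -27.6392 201.9955] F [-0.3886 -0.6555 -4.332 ] F loc [-0.5785 -0.4961 -4.332 ] w 0.5967902774498015 t 11.8
t 11.80 shift mm [  25.7307 -221.1182   -9.3025] rows 5.0 deg 26.1422942450664 SCALED [ 0.0515 -0.4422 -0.0186  0.0644 -0.2712 -0.1217]
```

View pics/c10.png

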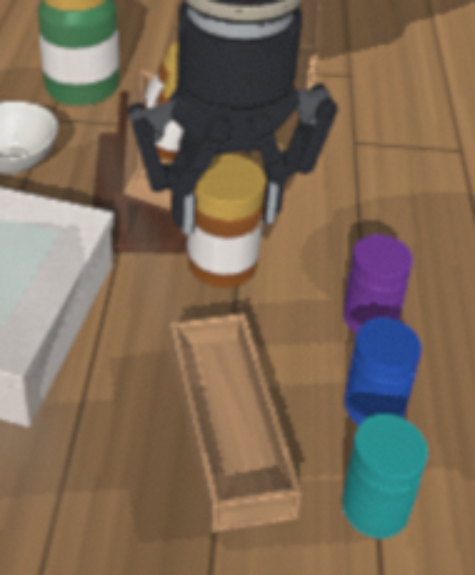

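>>> step_arm --pt "0.01 -0.08 0.02 0.012 -0.05 -0.024 255" --pt "0.0514 -0.442 -0.0186 0.0644 -0.2712 -0.1217 255" --pt "0.0514 -0.442 -0.0186 0.0644 -0.2712 -0.1217 255" --pt "0.0514 -0.442 -0.0186 0.0644 -0.2712 -0.1217 255" --pt "0.0514 -0.442 -0.0186 0.0644 -0.2712 -0.1217 255" --pt "0.0514 -0.442 -0.0186 0.0644 -0.2712 -0.1217 255" --pt "0.0514 -0.442 -0.0186 0.0644 -0.2712 -0.1217 255" --pt "0.0514 -0.442 -0.0186 0.0644 -0.2712 -0.1217 255" --pt "0.0514 -0.442 -0.0186 0.0644 -0.2712 -0.1217 255"

```text
time: 12.7
tool_pos: [0.5544, 0.0503, 0.1914]
tool_rot: [0.135, 0.64, 0.74, 0.156]
contact_force: [-0.3, -0.4, -2.7]
gripper_width: 0.595
```

```bash
python3 - <<'E'
from mv import *
loc('disp');g=grab('side','s11.png'); f=grab('top','t11.png');loc('disp')
delta(*goal('disp',[-.0005,.0535,.075]))
a=cv2.resize(f['pixels'][120:250,190:320,::-1],None,fx=3,fy=3);b=cv2.resize(g['pixels'][110:240,190:320,::-1],None,fx=3,fy=3)
cv2.imwrite('pics/c11.png',np.hstack([a,b]))
E
```

```text
in disp [ -1.2071  54.8001 138.9172] F [-0.3147 -0.3541 -2.7174] F loc [-1.436  -0.3055 -2.3352] w 0.5951400388847794 t 12.7
in disp [ -0.7918  54.6782 139.3197] F [ 1.3342  0.6146 -2.1303] F loc [ 0.42    0.4178 -2.519 ] w 0.5963418304893741 t 12.8
t 12.80 shift mm [ 26.3253   2.6062 -58.6403] rows 2.0 deg 0.15060404014553178 SCALED [ 0.0527  0.0052 -0.1173  0.     -0.0013 -0.0012]
```

View pics/c11.png

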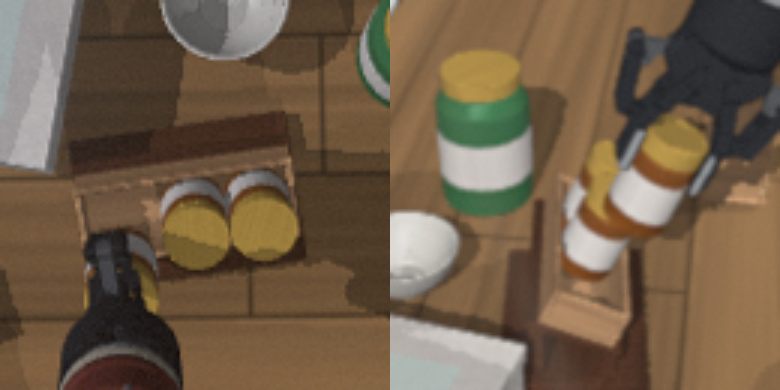

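>>> step_arm --pt "0.013 0.001 -0.029 0 -0.0013 -0.0012 255" --pt "0.026 0.0025 -0.0586 0 -0.0013 -0.0012 255" --pt "0.04 0.004 -0.088 0 -0.0013 -0.0012 255" --pt "0.0527 0.0052 -0.1173 0 -0.0013 -0.0012 255" --pt "0.0527 0.0052 -0.1173 0 -0.0013 -0.0012 255" --pt "0.0527 0.0052 -0.1173 0 -0.0013 -0.0012 255"

```text
time: 13.4
tool_pos: [0.5809, 0.0523, 0.1335]
tool_rot: [0.136, 0.641, 0.739, 0.157]
contact_force: [-0.1, -0.9, -2.5]
gripper_width: 0.598
```

```bash
python3 - <<'E'
from mv import *
g=grab('side','s12.png'); f=grab('top','t12.png');loc('disp')
delta(*goal('disp',[-.0005,.0535,.0415]))
a=cv2.resize(f['pixels'][140:230,200:300,::-1],None,fx=4,fy=4);b=cv2.resize(g['pixels'][140:230,220:320,::-1],None,fx=4,fy=4)
cv2.imwrite('pics/c12.png',np.hstack([a,b]))
E
```

```text
in disp [ 0.5585 52.5603 76.1965] F [-0.1894  0.5681 -2.6045] F loc [-1.1566  0.5893 -2.3361] w 0.5985655357556409 t 13.5
t 13.50 shift mm [ 12.8766   2.8065 -32.1274] rows 1.0 deg 0.1599587719327837 SCALED [ 0.0258  0.0056 -0.0643  0.0002  0.0016  0.0009]
```

View pics/c12.png

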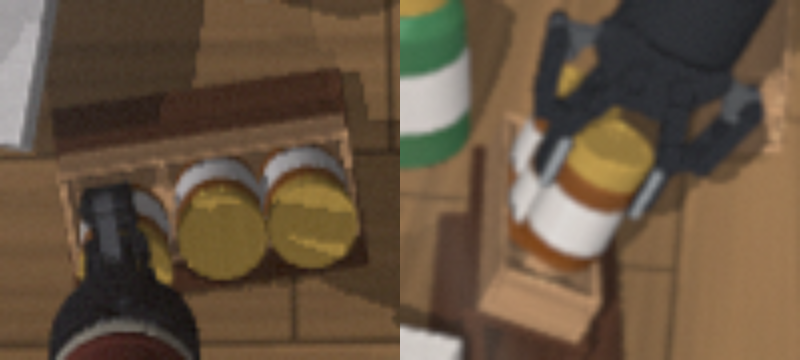

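>>> step_arm --pt "0.005 0.002 -0.011 0 0.001 0 255" --pt "0.009 0.0025 -0.02 0 0.001 0 255" --pt "0.013 0.003 -0.03 0 0.001 0 255" --pt "0.013 0.003 -0.03 0 0.001 0 255"

```text
time: 13.9
tool_pos: [0.5872, 0.0532, 0.1174]
tool_rot: [0.135, 0.641, 0.739, 0.156]
contact_force: [-0.0, 0.7, -3.3]
gripper_width: 0.593
```

```bash
python3 - <<'E'
from mv import *
loc('disp')
delta(*goal('disp',[-.0005,.0535,.0415]))
E
```

```text
in disp [-1.299  52.9642 57.9141] F [-0.0317  0.6537 -3.2901] F loc [-1.2816  0.6515 -3.0309] w 0.5927498036730674 t 13.9
t 13.90 shift mm [  7.2538   1.5875 -14.67  ] rows 1.0 deg 0.17527418109974502 SCALED [ 0.0145  0.0032 -0.0293  0.     -0.0016  0.0013]
```

>>> step_arm --pt "0.005 0.001 -0.008 0 -0.0016 0.001 255" --pt "0.009 0.002 -0.016 0 -0.0016 0.001 255" --pt "0.013 0.003 -0.024 0 -0.0016 0.001 255" --pt "0.013 0.003 -0.024 0 -0.0016 0.001 255"

```text
time: 14.3
tool_pos: [0.5937, 0.0548, 0.1055]
tool_rot: [0.136, 0.641, 0.739, 0.157]
contact_force: [-0.1, 0.5, -3.1]
gripper_width: 0.6
```

```bash
python3 - <<'E'
from mv import *
loc('disp')
delta(*goal('disp',[-.0005,.0535,.0415]))
E
```

```text
in disp [-0.0528 53.5969 44.3305] F [-0.1368  0.5469 -3.1081] F loc [-1.3166  0.5608 -2.8161] w 0.5997582186382159 t 14.3
t 14.30 shift mm [ 0.749   0.0101 -2.7677] rows 1.0 deg 0.0207503300530546 SCALED [ 0.0015  0.     -0.0055 -0.     -0.      0.0002]
```

Now 1 mm steps down the tray normal until it touches.

>>> step_arm --pt "0.0008 0 -0.0018 0 0 0 255" --pt "0.0016 0 -0.0037 0 0 0 255" --pt "0.0016 0 -0.0037 0 0 0 255"

```text
time: 14.6
tool_pos: [0.5948, 0.0547, 0.1047]
tool_rot: [0.137, 0.64, 0.739, 0.158]
contact_force: [0.3, -0.4, -3.0]
gripper_width: 0.597
```

>>> step_arm --pt "0.0008 0 -0.0018 0 0 0 255" --pt "0.0008 0 -0.0018 0 0 0 255"

```text
time: 14.8
tool_pos: [0.5952, 0.0547, 0.1038]
tool_rot: [0.137, 0.64, 0.739, 0.158]
contact_force: [-0.1, 0.9, -2.3]
gripper_width: 0.595
```

```bash
python3 - <<'E'
from mv import *
loc('disp')
E
```

```text
in disp [ 0.6652 53.2683 42.1829] F [-0.0828  0.9259 -2.3021] F loc [-0.8905  0.9283 -2.1235] w 0.5952876467518929 t 14.8
```

>>> step_arm --pt "0.0008 0 -0.0018 0 0 0 255" --pt "0.0008 0 -0.0018 0 0 0 255"

```text
time: 15.0
tool_pos: [0.5956, 0.0547, 0.1028]
tool_rot: [0.137, 0.64, 0.739, 0.158]
contact_force: [0.8, 0.2, -2.6]
gripper_width: 0.596
```

>>> step_arm --pt "0.0008 0 -0.0018 0 0 0 255" --pt "0.0008 0 -0.0018 0 0 0 255"

```text
time: 15.2
tool_pos: [0.596, 0.0547, 0.1019]
tool_rot: [0.137, 0.64, 0.739, 0.158]
contact_force: [-0.2, -0.8, -3.2]
gripper_width: 0.595
```

>>> step_arm --pt "0.0004 0 -0.0009 0 0 0 255" --pt "0.0004 0 -0.0009 0 0 0 255"

```text
time: 15.4
tool_pos: [0.5962, 0.0547, 0.1015]
tool_rot: [0.137, 0.64, 0.739, 0.158]
contact_force: [-0.6, 0.4, -2.9]
gripper_width: 0.598
```

```bash
python3 - <<'E'
from mv import *
loc('disp')
E
```

```text
in disp [ 0.6033 53.1709 39.6549] F [-0.6181  0.4031 -2.8954] F loc [-1.684   0.4872 -2.4197] w 0.5981821646756963 t 15.4
```

>>> step_arm --pt "0.0004 0 -0.0009 0 0 0 255" --pt "0.0004 0 -0.0009 0 0 0 255"

```text
time: 15.6
tool_pos: [0.5963, 0.0548, 0.1015]
tool_rot: [0.137, 0.64, 0.739, 0.157]
contact_force: [-5.0, -0.0, 1.4]
gripper_width: 0.597
```

>>> step_arm --pt "0.0004 0 -0.0009 0 0 0 255" --pt "0.0004 0 -0.0009 0 0 0 255"

```text
time: 15.8
tool_pos: [0.5963, 0.0548, 0.1014]
tool_rot: [0.136, 0.64, 0.739, 0.157]
contact_force: [-9.3, -0.4, 5.9]
gripper_width: 0.598
```

>>> step_arm --pt "0.0004 0 -0.0009 0 0 0 255" --pt "0.0004 0 -0.0009 0 0 0 255"

```text
time: 16.0
tool_pos: [0.5964, 0.0548, 0.1014]
tool_rot: [0.136, 0.64, 0.739, 0.157]
contact_force: [-14.1, -0.2, 9.9]
gripper_width: 0.595
```

```bash
python3 - <<'E'
from mv import *
g=grab('side','s13.png'); f=grab('top','t13.png');loc('disp')
a=cv2.resize(f['pixels'][140:230,200:300,::-1],None,fx=4,fy=4);b=cv2.resize(g['pixels'][140:230,220:320,::-1],None,fx=4,fy=4)
cv2.imwrite('pics/c13.png',np.hstack([a,b]))
E
```

```text
in disp [ 0.7637 53.2331 39.526 ] F [-14.0649  -1.16     9.7576] F loc [-8.8999  0.8595 14.6435] w 0.5994756933074693 t 16.1
```

View pics/c13.png

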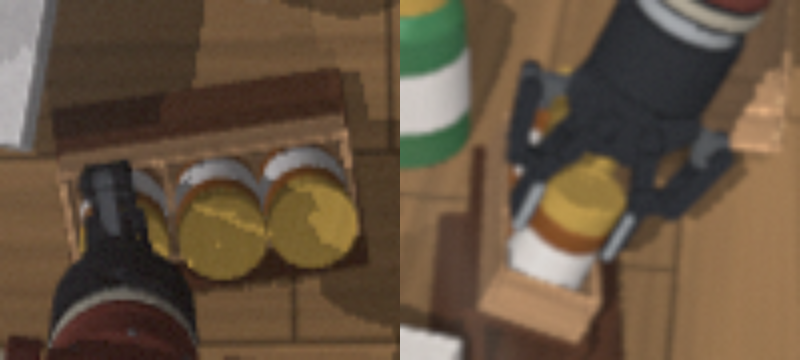

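>>> step_arm --pt "-0.0009 0 0.0018 0 0 0 255" --pt "-0.0009 0 0.0018 0 0 0 255"

```text
time: 16.3
tool_pos: [0.5967, 0.0547, 0.1016]
tool_rot: [0.137, 0.64, 0.739, 0.158]
contact_force: [-2.1, 1.0, 0.5]
gripper_width: 0.599
```

```bash
python3 - <<'E'
from mv import *
loc('disp')
E
```

```text
in disp [ 1.0639 53.1292 39.5641] F [-2.0673  0.9985  0.5397] F loc [-1.5195  1.2834  1.2673] w 0.5988657122824192 t 16.3
```

>>> step_arm --pt "0 0 0 0 0 0 140" --pt "0 0 0 0 0 0 100" --pt "0 0 0 0 0 0 50" --pt "0 0 0 0 0 0 0" --pt "0 0 0 0 0 0 0" --pt "0 0 0 0 0 0 0" --pt "0 0 0 0 0 0 0"

```text
time: 17.0
tool_pos: [0.5965, 0.0547, 0.1012]
tool_rot: [0.137, 0.64, 0.739, 0.158]
contact_force: [0.4, -0.1, -0.4]
gripper_width: 1.002
```

>>> step_arm --pt "-0.016 0 0.037 0 0 0 0" --pt "-0.04 -0.003 0.09 0 0 0 0" --pt "-0.06 -0.006 0.14 0 0 0 0" --pt "-0.08 -0.01 0.19 0 0 0 0" --pt "-0.09 0.05 0.24 0 0 0 0" --pt "-0.09 0.1 0.24 0 0 0 0" --pt "-0.09 0.15 0.24 0 0 0 0"

```text
time: 17.7
tool_pos: [0.552, 0.1305, 0.2232]
tool_rot: [0.138, 0.64, 0.739, 0.159]
contact_force: [0.6, -0.3, -0.9]
gripper_width: 1.0
```

```bash
python3 - <<'E'
from mv import *
g=grab('side','s14.png'); f=grab('top','t14.png');loc('disp')
a=cv2.resize(f['pixels'][140:230,200:300,::-1],None,fx=4,fy=4);b=cv2.resize(g['pixels'][140:230,220:320,::-1],None,fx=4,fy=4)
cv2.imwrite('pics/c14.png',np.hstack([a,b]))
delta(*goal('src',[0,0,.16]))
E
```

```text
in disp [ 18.8028 135.9808 163.0325] F [-0.2413 -0.5119 -0.1036] F loc [-0.327  -0.4722  0.0322] w 1.0001456293214257 t 17.8
t 17.80 shift mm [-31.5129 164.3082 -61.5853] rows 4.0 deg 26.230840285879793 SCALED [-0.063   0.3286 -0.1232 -0.066   0.2733  0.1187]
```

View pics/c14.png

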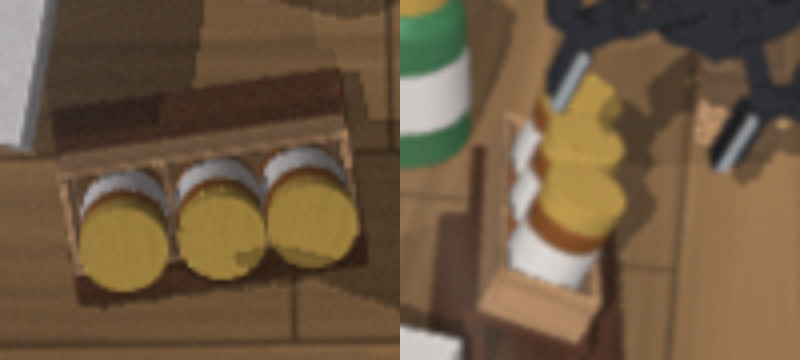

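```bash
python3 - <<'E'
import cv2
b=cv2.imread('pics/t14.png');b2=cv2.imread('pics/s14.png')
cv2.imwrite('pics/zs2.png',cv2.resize(b[195:260,90:190],None,fx=8,fy=8,interpolation=cv2.INTER_CUBIC))
cv2.imwrite('pics/zs3.png',cv2.resize(b2[255:360,245:325],None,fx=5,fy=5,interpolation=cv2.INTER_CUBIC))
E
```

```text
(no output)
```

View pics/zs2.png

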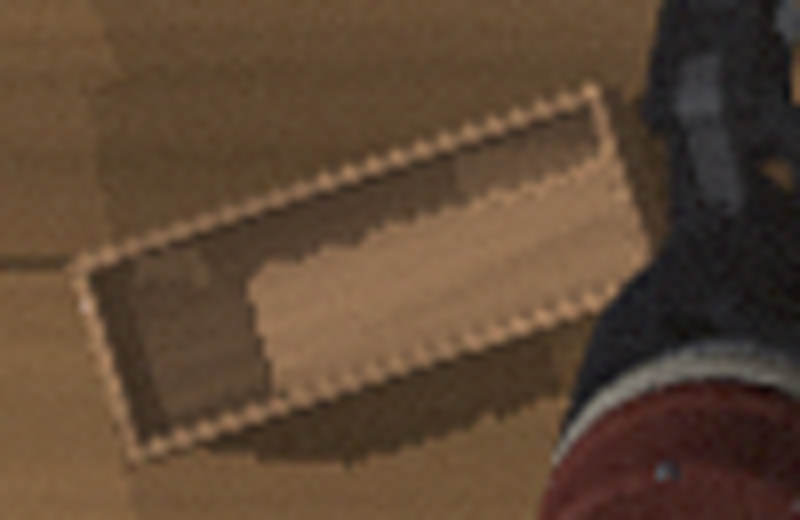

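View pics/zs3.png

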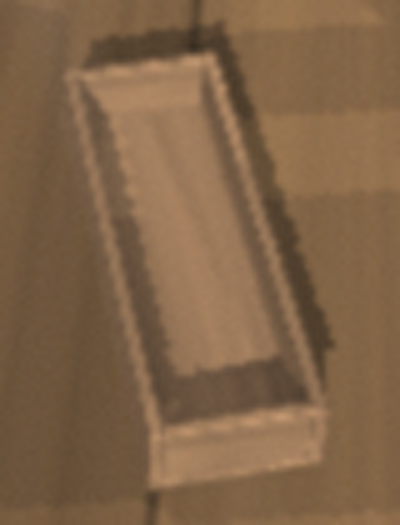

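```bash
cat > m2.py <<'E'
from fit import *
import cv2
f=grab('top');g=grab('side')
us=px(90,195,[(72,268),(600,83),(138,459)]);vs=px(245,255,[(70,72),(212,57),(155,432),(325,410)],5)
C=rim(.043)
# far(+y?) ordering: near side camera = +y
def r(p,wt=1,ws=1):
    R,t=pose(p); X=C@R.T+t
    return np.r_[wt*(proj(f,X[:3])-us).ravel(), ws*(proj(g,X[[1,3,0,2]])-vs).ravel()]
for w in((1,1),(1,0),(0,1)):
    s=least_squares(r,[.52,.296,.327],args=w);print(w,s.x,s.fun)
E
python3 m2.py
```

```text
(1, 1) [0.52   0.2976 0.3063] [-0.6227 -1.519  -0.0246 -0.3508 -1.0993  0.2241 -0.586  -0.6978  0.6922
 -1.7544 -0.2074  0.8648  1.4742 -0.6204]
(1, 0) [0.519  0.2961 0.3184] [-0.0616 -0.6736  0.2869 -0.3109 -0.2247  0.9721 -0.     -0.      0.
 -0.      0.      0.      0.     -0.    ]
(0, 1) [0.5205 0.2985 0.2999] [-0.     -0.     -0.     -0.     -0.     -0.     -0.6632 -0.5137  0.678
 -1.4293 -0.8938  1.2331  0.8954 -0.0492]
```

```bash
python3 - <<'E'
from mv import *
P['src']=[.5195,.2965,.315];json.dump(P,open('p.json','w'))
delta(*goal('src',[0,0,.16]))
E
```

```text
t 17.90 shift mm [-31.6786 166.5973 -60.9002] rows 4.0 deg 25.956123859030672 SCALED [-0.0634  0.3332 -0.1218 -0.0633  0.2732  0.1122]
```

>>> step_arm --pt "-0.063 0.333 -0.08 -0.063 0.273 0.112 0" --pt "-0.063 0.333 -0.08 -0.063 0.273 0.112 0" --pt "-0.063 0.333 -0.08 -0.063 0.273 0.112 0" --pt "-0.063 0.333 -0.122 -0.063 0.273 0.112 0" --pt "-0.063 0.333 -0.122 -0.063 0.273 0.112 0" --pt "-0.063 0.333 -0.122 -0.063 0.273 0.112 0" --pt "-0.063 0.333 -0.122 -0.063 0.273 0.112 0"

```text
time: 18.6
tool_pos: [0.5207, 0.2949, 0.1613]
tool_rot: [0.001, 0.589, 0.808, 0.001]
contact_force: [1.1, -0.1, 0.4]
gripper_width: 1.001
```

```bash
python3 - <<'E'
from mv import *
g=grab('side','s15.png');loc('src');delta(*goal('src',[0,0,.06]));delta(*goal('src',[0,0,.006]))
cv2.imwrite('pics/c15.png',cv2.resize(g['pixels'][200:370,220:390,::-1],None,fx=3,fy=3))
E
```

```text
in src [  0.836   -1.9002 161.7185] F [0.1896 0.0178 0.4206] F loc [ 0.1858 -0.0418  0.4206] w 1.0023379597460764 t 18.65
t 18.65 shift mm [  -1.3836    1.5478 -101.7185] rows 3.0 deg 0.28016202431233356 SCALED [-0.0028  0.0031 -0.2034 -0.0008  0.0021  0.0024]
t 18.65 shift mm [  -1.3836    1.5478 -155.7185] rows 4.0 deg 0.28016202431233356 SCALED [-0.0028  0.0031 -0.3114 -0.0008  0.0021  0.0024]
```

View pics/c15.png

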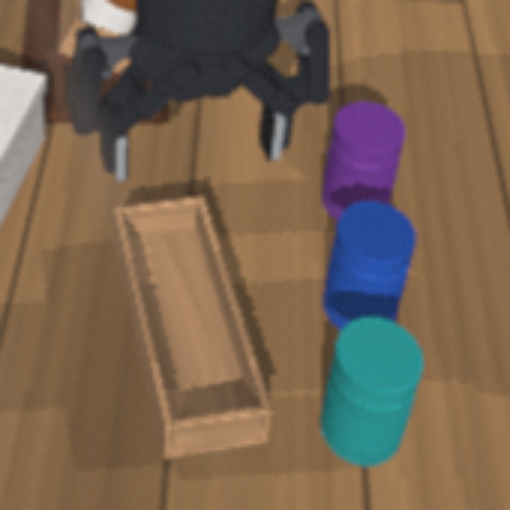

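>>> step_arm --pt "-0.002 0.003 -0.06 0 0.002 0.0024 0" --pt "-0.002 0.003 -0.12 0 0.002 0.0024 0" --pt "-0.002 0.003 -0.17 0 0.002 0.0024 0" --pt "-0.002 0.003 -0.21 0 0.002 0.0024 0" --pt "-0.002 0.003 -0.21 0 0.002 0.0024 0"

```text
time: 19.15
tool_pos: [0.5174, 0.2957, 0.0531]
tool_rot: [-0.002, 0.587, 0.809, -0.002]
contact_force: [-0.0, 0.1, -0.3]
gripper_width: 0.998
```

```bash
python3 - <<'E'
from mv import *
g=grab('side','s16.png');f=grab('top','t16.png');loc('src');delta(*goal('src',[0,0,.006]))
cv2.imwrite('pics/c16.png',np.hstack([cv2.resize(g['pixels'][230:370,220:360,::-1],None,fx=3,fy=3),cv2.resize(f['pixels'][160:290,80:200,::-1],None,fx=3,fy=420/130)]))
E
```

```text
in src [ 0.3995  0.5262 56.5345] F [ 0.2663 -0.159   0.255 ] F loc [ 0.204  -0.2337  0.255 ] w 0.9986836143082882 t 19.25
t 19.25 shift mm [ -0.2168  -0.624  -50.5345] rows 2.0 deg 0.08495009242397464 SCALED [-0.0004 -0.0012 -0.1011 -0.0007 -0.0005 -0.0005]
```

View pics/c16.png

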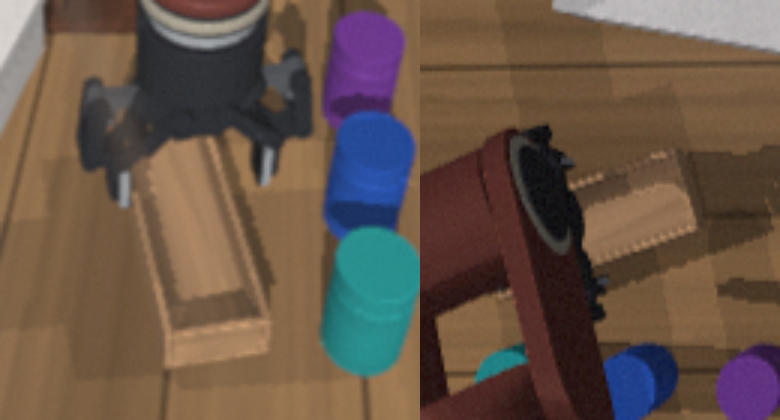

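>>> step_arm --pt "0 -0.001 -0.04 0 0 0 0" --pt "0 -0.001 -0.075 0 0 0 0" --pt "0 -0.001 -0.101 0 0 0 0" --pt "0 -0.001 -0.101 0 0 0 0" --pt "0 -0.001 -0.101 0 0 0 0"

```text
time: 19.75
tool_pos: [0.5196, 0.2974, 0.0057]
tool_rot: [-0.001, 0.587, 0.81, 0.0]
contact_force: [-0.7, 0.7, 0.4]
gripper_width: 1.001
```

```bash
python3 - <<'E'
from mv import *
g=grab('side','s17.png');loc('src')
cv2.imwrite('pics/c17.png',cv2.resize(g['pixels'][230:370,220:360,::-1],None,fx=4,fy=4))
E
```

```text
in src [0.744  0.8741 6.1069] F [ 0.7266 -0.0938  0.2464] F loc [ 0.6618 -0.3143  0.2464] w 0.996942912696832 t 19.8
```

View pics/c17.png

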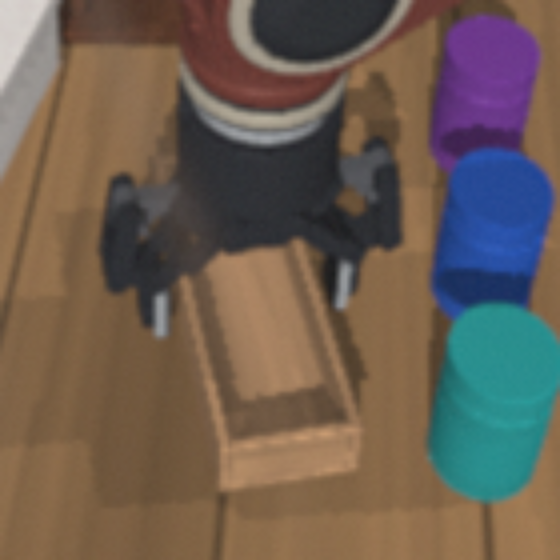

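>>> step_arm --pt "0 0 0 0 0 0 60" --pt "0 0 0 0 0 0 255" --pt "0 0 0 0 0 0 255" --pt "0 0 0 0 0 0 255" --pt "0 0 0 0 0 0 255" --pt "0 0 0 0 0 0 255"

```text
time: 20.4
tool_pos: [0.5201, 0.2977, 0.0062]
tool_rot: [-0.0, 0.587, 0.81, 0.001]
contact_force: [0.2, 0.8, 5.5]
gripper_width: 0.769
```

```bash
python3 - <<'E'
from mv import *
g=grab('side','s18.png');loc('src');print(monitor.state()['ft_torque'])
cv2.imwrite('pics/c18.png',cv2.resize(g['pixels'][230:370,220:360,::-1],None,fx=4,fy=4))
E
```

```text
in src [0.942  0.9911 6.2337] F [-0.6056 -0.4554  6.5176] F loc [-0.7169 -0.2454  6.5176] w 0.7775838394762858 t 20.45
[-0.0775  0.1953 -0.0202]
```

View pics/c18.png

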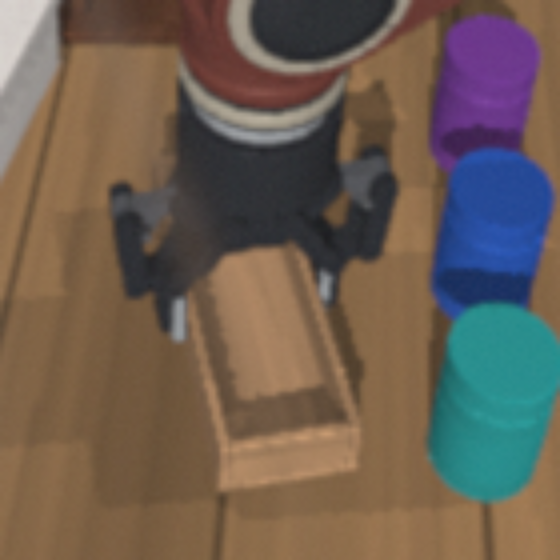

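>>> step_arm --pt "0 0 0.02 0 0 0 255" --pt "0 0 0.08 0 0 0 255" --pt "0 0 0.16 0 0 0 255" --pt "0 0 0.24 0 0 0 255" --pt "0 0 0.32 0 0 0 255" --pt "0 0 0.4 0 0 0 255" --pt "0 0 0.46 0 0 0 255" --pt "0 0 0.5 0 0 0 255" --pt "0 0 0.5 0 0 0 255"

```text
time: 21.35
tool_pos: [0.52, 0.2977, 0.2585]
tool_rot: [0.001, 0.587, 0.81, 0.002]
contact_force: [-0.2, -0.6, -2.9]
gripper_width: 0.776
```

```bash
python3 - <<'E'
from mv import *
g=grab('side','s19.png');f=grab('top','t19.png');loc('src');loc('pile');print(monitor.state()['ft_torque'],monitor.state()['joint_pos'])
delta(*goal('pile',[0,0,.256]))
cv2.imwrite('pics/c19.png',np.hstack([cv2.resize(g['pixels'][100:370,160:360,::-1],None,fx=2,fy=2),cv2.resize(f['pixels'][140:290,0:200,::-1],None,fx=2,fy=540/150)]))
E
```

```text
in src [ -1.0417   0.8386 253.4666] F [ 0.0552 -0.3293 -3.382 ] F loc [-0.0496 -0.3302 -3.382 ] w 0.7742098248851675 t 21.45
in pile [ 25.8019 581.2371 253.4666] F [ 0.0552 -0.3293 -3.382 ] F loc [ 0.0612 -0.3283 -3.382 ] w 0.7742098248851675 t 21.45
[-0.0136  0.0083  0.045 ] [ 0.3952 -0.0225  1.652   0.0013  1.5157  0.0781]
t 21.45 shift mm [ -36.5047 -580.6632    2.5334] rows 12.0 deg 19.22137370819083 SCALED [-0.073  -1.1613  0.0051 -0.0003 -0.0025 -0.2236]
```

View pics/c19.png

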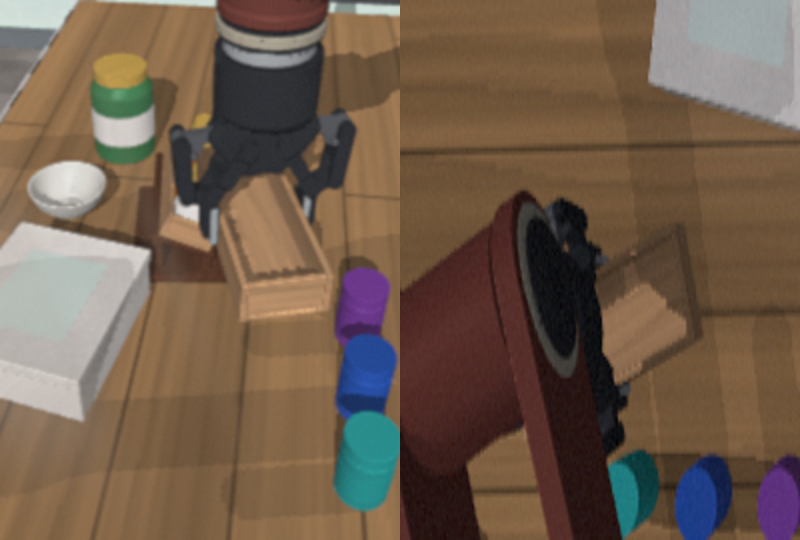

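>>> step_arm --pt "-0.005 -0.05 0 0 0 -0.01 255" --pt "-0.03 -0.15 0 0 0 -0.03 255" --pt "-0.05 -0.25 0 0 0 -0.05 255" --pt "-0.07 -0.35 0 0 0 -0.07 255" --pt "-0.08 -0.45 0 0 0 -0.09 255" --pt "-0.08 -0.55 0 0 0 -0.11 255" --pt "-0.08 -0.65 0 0 0 -0.13 255" --pt "-0.075 -0.75 0 0 0 -0.15 255" --pt "-0.073 -0.83 0 0 0 -0.17 255" --pt "-0.073 -0.9 0 0 0 -0.19 255"

```text
time: 22.45
tool_pos: [0.4807, -0.1547, 0.2514]
tool_rot: [-0.003, 0.697, 0.717, -0.001]
contact_force: [0.1, -0.2, -2.6]
gripper_width: 0.776
```

```bash
python3 - <<'E'
from mv import *
loc('pile')
delta(*goal('pile',[0,0.001,.16]))
E
```

```text
in pile [ -3.4019 128.9335 251.376 ] F [ 0.0995 -0.2021 -2.6435] F loc [ 0.1033 -0.2003 -2.6435] w 0.7758696682422139 t 22.45
t 22.45 shift mm [   1.0446 -127.9744  -91.376 ] rows 4.0 deg 2.7485535916458512 SCALED [ 0.0021 -0.2559 -0.1828 -0.0021 -0.0044 -0.0316]
```

>>> step_arm --pt "0.002 -0.08 0 0 0 -0.01 255" --pt "0.002 -0.16 -0.03 -0.002 -0.0044 -0.03 255" --pt "0.002 -0.22 -0.08 -0.002 -0.0044 -0.0316 255" --pt "0.002 -0.256 -0.14 -0.002 -0.0044 -0.0316 255" --pt "0.002 -0.256 -0.183 -0.002 -0.0044 -0.0316 255" --pt "0.002 -0.256 -0.183 -0.002 -0.0044 -0.0316 255" --pt "0.002 -0.256 -0.183 -0.002 -0.0044 -0.0316 255"

```text
time: 23.15
tool_pos: [0.4823, -0.2799, 0.1611]
tool_rot: [0.0, 0.713, 0.702, 0.001]
contact_force: [-0.2, 0.2, -2.7]
gripper_width: 0.776
```

```bash
python3 - <<'E'
from mv import *
g=grab('side','s20.png');f=grab('top','t20.png');loc('pile')
delta(*goal('pile',[0,0.001,.095]))
cv2.imwrite('pics/c20a.png',cv2.resize(f['pixels'][200:290,310:430,::-1],None,fx=6,fy=6,interpolation=cv2.INTER_CUBIC))
cv2.imwrite('pics/c20b.png',cv2.resize(g['pixels'][90:190,250:370,::-1],None,fx=6,fy=6,interpolation=cv2.INTER_CUBIC))
E
```

```text
in pile [  2.0708   3.0699 164.0493] F [ 0.4145 -0.6551 -3.1194] F loc [ 0.4265 -0.6473 -3.1194] w 0.7736110278963095 t 23.25
t 23.25 shift mm [ -2.1086  -2.0314 -69.0493] rows 2.0 deg 0.40810899018045727 SCALED [-0.0042 -0.0041 -0.1381  0.0018  0.0036 -0.0024]
```

View pics/c20a.png

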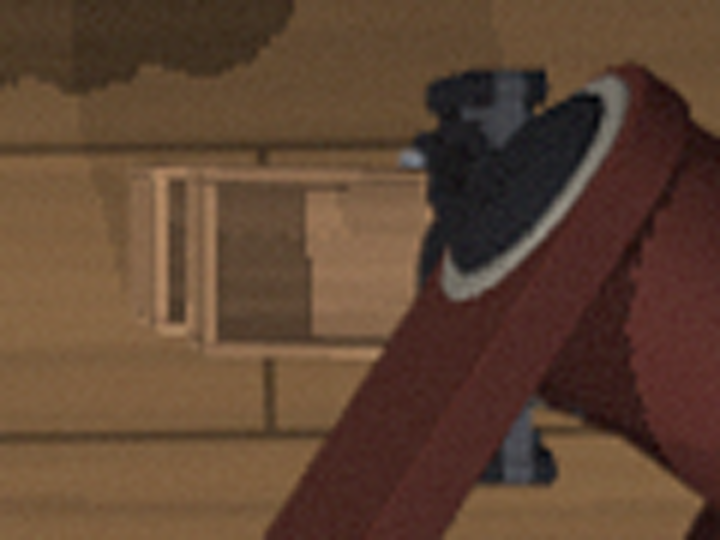

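View pics/c20b.png

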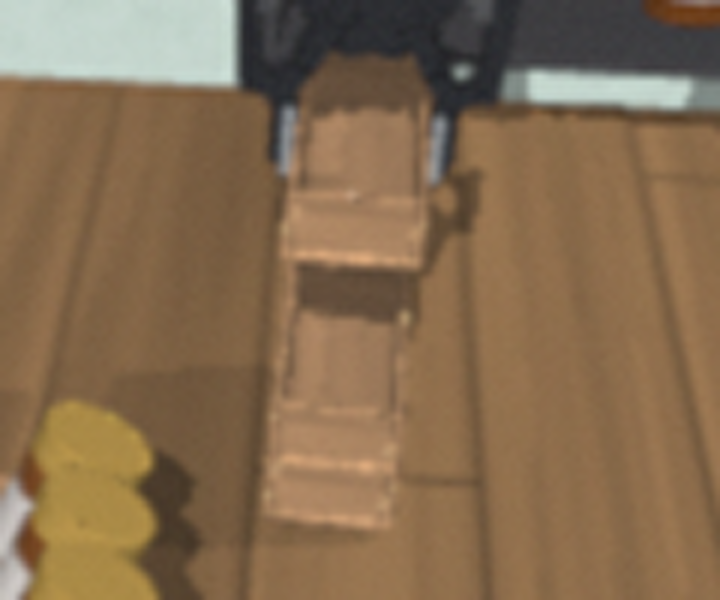

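```bash
cat > m3.py <<'E'
from mv import *
f=grab('top');g=grab('side');s=monitor.state()
X=np.array(s['tool_pos']);q=np.array(s['tool_rot']);Rc=Ro.from_quat(np.r_[q[1:],q[0]]).as_matrix()
Rt=np.c_[Rc[:,1],Rc[:,0],-Rc[:,2]]
print('tool yaw',np.arctan2(Rt[1,0],Rt[0,0]),'pile yaw',P['pile'][2])
def pr(fr,dy,dx=0): return proj(fr,(rim(.0368)+[dx,dy,0])@Rt.T+X)
print('top pred(+x+y,-x+y) dy=-1mm',pr(f,-.001)[[0,2]], 'obs',px(310,200,[(203,172),(208,353)],6))
print('side pred near',pr(g,-.001)[[0,2]],'obs rim near',px(250,90,[(286,203),(428,211)],6))
for u,w in((0,0),(2,1)):
    o=px(310,200,[(203,172),(208,353)],6)[w]
    print((atz(f,o,X[2]+.0368)-X)@Rt*1000)
R,t=frame('pile')
print('pile rim near side pred',proj(g,rim(.078)[[0,2]]@R.T+t),'obs',px(250,90,[(275,408),(400,410)],6))
print('pile top pred',proj(f,rim(.078)[[0,2]]@R.T+t),'obs',px(310,200,[(152,170),(155,335)],6))
loc('pile')
E
python3 m3.py
```

```text
tool yaw -0.014695341451617841 pile yaw -0.018422297937940254
top pred(+x+y,-x+y) dy=-1mm [[344.4594 227.3496]
 [344.7917 258.9923]] obs [[343.4167 228.25  ]
 [344.25   258.4167]]
side pred near [[297.4676 119.7784]
 [321.3705 121.3667]] obs rim near [[297.25   123.4167]
 [320.9167 124.75  ]]
[31.5831 88.7602 36.9113]
[-32.2413  87.7327  37.33  ]
pile rim near side pred [[295.3275 156.8025]
 [317.5482 158.4749]] obs [[295.4167 157.5833]
 [316.25   157.9167]]
pile top pred [[335.6552 227.2791]
 [335.8416 255.2787]] obs [[334.9167 227.9167]
 [335.4167 255.4167]]
in pile [  2.4216   2.821  164.8334] F [-0.2031 -0.5475 -2.8804] F loc [-0.193  -0.5512 -2.8804] w 0.7714673529192981 t 23.35
```

```bash
cat > m4.py <<'E'
from mv import *
import sys
def ov(name,dy=0.0005,dz=0):
    out=[]
    for c,(x0,y0,w,h) in(('side',(270,80,80,90)),('top',(325,215,90,60))):
        fr=grab(c);s=monitor.state()
        X=np.array(s['tool_pos']);q=np.array(s['tool_rot']);Rc=Ro.from_quat(np.r_[q[1:],q[0]]).as_matrix()
        Rt=np.c_[Rc[:,1],Rc[:,0],-Rc[:,2]]
        k=6;fr2=dict(fr);K=fr['mtx'].copy();K[:2]*=k;K[:2,2]+=(k-1)/2;fr2['mtx']=K
        im=cv2.resize(fr['pixels'][:,:,::-1],None,fx=k,fy=k,interpolation=cv2.INTER_CUBIC)
        R,t=frame('pile')
        for h,col in((.0368,(0,255,0)),(.0018,(255,255,0))):
            q=proj(fr2,(rim(h)+[0,dy,dz])@Rt.T+X)
            for i,j in((0,1),(1,3),(3,2),(2,0)): cv2.line(im,tuple(np.int32(q[i].round())),tuple(np.int32(q[j].round())),col,1)
        q=proj(fr2,rim(.078)@R.T+t)
        for i,j in((0,1),(1,3),(3,2),(2,0)): cv2.line(im,tuple(np.int32(q[i].round())),tuple(np.int32(q[j].round())),(0,0,255),1)
        cv2.imwrite('pics/%s_%s.png'%(name,c),im[y0*k:(y0+h)*k,x0*k:(x0+w)*k])
if __name__=='__main__': ov(sys.argv[1]);loc('pile')
E
python3 m4.py ov20
```

```text
Traceback (most recent call last):
  File "m4.py", line 18, in <module>
    if __name__=='__main__': ov(sys.argv[1]);loc('pile')
                             ~~^^^^^^^^^^^^^
  File "m4.py", line 17, in ov
    cv2.imwrite('pics/%s_%s.png'%(name,c),im[y0*k:(y0+h)*k,x0*k:(x0+w)*k])
                                          ~~^^^^^^^^^^^^^^^^^^^^^^^^^^^^^
TypeError: slice indices must be integers or None or have an __index__ method
```

```bash
sed -i 's/(x0,y0,w,h) in/(x0,y0,w,hh) in/; s/(y0+h)\*k/(y0+hh)*k/' m4.py; python3 m4.py ov20
```

```text
in pile [  2.1449   2.8483 164.3613] F [-0.3884  0.439  -2.8997] F loc [-0.3964  0.4317 -2.8997] w 0.7799946086409122 t 23.5
```

View pics/ov20_side.png

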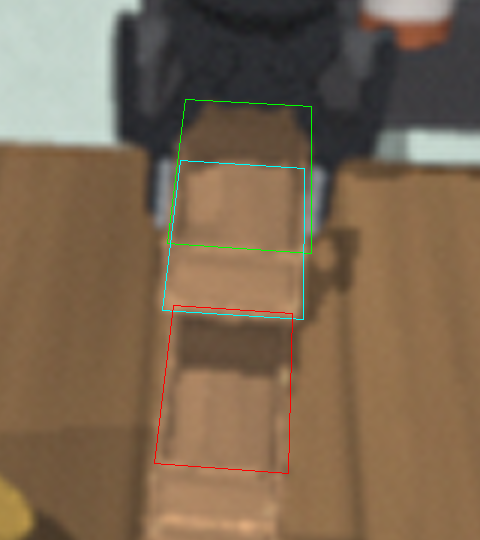

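View pics/ov20_top.png

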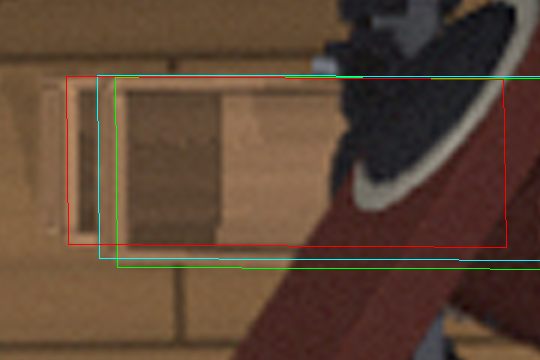

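```bash
python3 - <<'E'
from mv import *
delta(*goal('pile',[0,-0.0006,.095]))
E
```

```text
t 23.50 shift mm [ -2.208   -3.4082 -69.3613] rows 2.0 deg 0.4400399257519018 SCALED [-0.0044 -0.0068 -0.1387  0.0022  0.004  -0.0023]
```

>>> step_arm --pt "-0.0044 -0.0068 -0.03 0.0022 0.004 -0.0023 255" --pt "-0.0044 -0.0068 -0.07 0.0022 0.004 -0.0023 255" --pt "-0.0044 -0.0068 -0.11 0.0022 0.004 -0.0023 255" --pt "-0.0044 -0.0068 -0.139 0.0022 0.004 -0.0023 255" --pt "-0.0044 -0.0068 -0.139 0.0022 0.004 -0.0023 255" --pt "-0.0044 -0.0068 -0.139 0.0022 0.004 -0.0023 255" --pt "-0.0044 -0.0068 -0.139 0.0022 0.004 -0.0023 255"

```text
time: 24.2
tool_pos: [0.4819, -0.2848, 0.0949]
tool_rot: [0.0, 0.714, 0.7, 0.0]
contact_force: [0.7, -0.1, -1.4]
gripper_width: 0.774
```

```bash
python3 m4.py ov21; python3 - <<'E'
from mv import *
delta(*goal('pile',[0,-0.0006,.087]))
E
```

```text
in pile [ 0.2288 -1.1232 95.024 ] F [-0.3215  0.2103 -3.2142] F loc [-0.3253  0.2044 -3.2142] w 0.7748569453489733 t 24.3
t 24.30 shift mm [-0.2191  0.5273 -8.024 ] rows 1.0 deg 0.033120166750843796 SCALED [-0.0004  0.0011 -0.016   0.0002  0.0002  0.0003]
```

View pics/ov21_side.png

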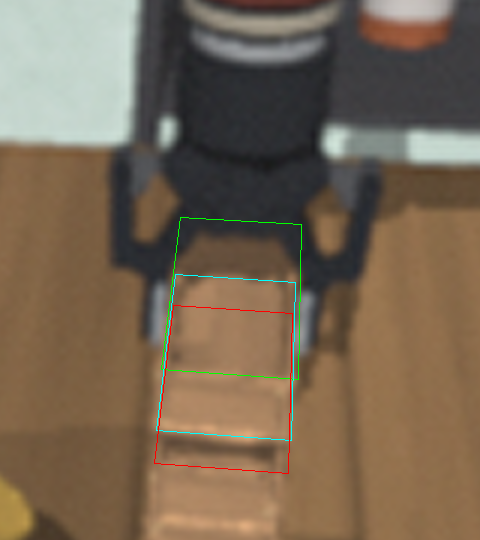

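View pics/ov21_top.png

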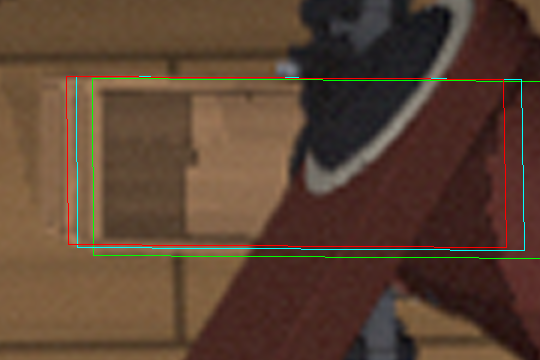

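>>> step_arm --pt "-0.0004 0.001 -0.008 0 0 0 255" --pt "-0.0004 0.001 -0.016 0 0 0 255" --pt "-0.0004 0.001 -0.02 0 0 0 255" --pt "-0.0004 0.001 -0.02 0 0 0 255"

```text
time: 24.7
tool_pos: [0.4806, -0.2834, 0.0829]
tool_rot: [-0.002, 0.714, 0.7, -0.0]
contact_force: [-0.2, 0.3, -3.8]
gripper_width: 0.776
```

```bash
python3 - <<'E'
from mv import *
loc('pile')
E
```

```text
in pile [-1.1763  0.2913 82.8786] F [-0.1536  0.2596 -3.8179] F loc [-0.1584  0.2568 -3.8179] w 0.7759867912309775 t 24.7
```

>>> step_arm --pt "0 0 -0.002 0 0 0 255" --pt "0 0 -0.004 0 0 0 255" --pt "0 0 -0.004 0 0 0 255"

```text
time: 25.0
tool_pos: [0.4809, -0.2837, 0.0815]
tool_rot: [-0.001, 0.714, 0.7, -0.0]
contact_force: [0.6, -0.9, -2.7]
gripper_width: 0.774
```

>>> step_arm --pt "0 0 -0.002 0 0 0 255" --pt "0 0 -0.004 0 0 0 255" --pt "0 0 -0.004 0 0 0 255"

```text
time: 25.3
tool_pos: [0.4809, -0.2836, 0.0794]
tool_rot: [-0.001, 0.714, 0.7, -0.0]
contact_force: [0.9, -0.5, -4.0]
gripper_width: 0.777
```

```bash
python3 - <<'E'
from mv import *
loc('pile')
E
```

```text
in pile [-0.8686  0.031  79.4253] F [ 0.8543 -0.4937 -3.964 ] F loc [ 0.8632 -0.4778 -3.964 ] w 0.7767774027935992 t 25.3
```

>>> step_arm --pt "0 0 -0.002 0 0 0 255" --pt "0 0 -0.004 0 0 0 255" --pt "0 0 -0.004 0 0 0 255"

```text
time: 25.6
tool_pos: [0.4808, -0.2836, 0.0774]
tool_rot: [-0.001, 0.714, 0.7, -0.0]
contact_force: [0.6, 0.2, -3.6]
gripper_width: 0.773
```

>>> step_arm --pt "0 0 -0.002 0 0 0 255" --pt "0 0 -0.002 0 0 0 255"

```text
time: 25.8
tool_pos: [0.4809, -0.2836, 0.0765]
tool_rot: [-0.001, 0.714, 0.7, -0.0]
contact_force: [-0.6, 0.3, -1.8]
gripper_width: 0.774
```

>>> step_arm --pt "0 0 -0.002 0 0 0 255" --pt "0 0 -0.002 0 0 0 255"

```text
time: 26.0
tool_pos: [0.4811, -0.2838, 0.0763]
tool_rot: [-0.001, 0.714, 0.7, -0.0]
contact_force: [-1.4, 2.7, 1.8]
gripper_width: 0.776
```

```bash
python3 - <<'E'
from mv import *
loc('pile')
E
```

```text
in pile [-0.6335 -0.0976 76.2782] F [-1.4331  2.6562  1.8061] F loc [-1.4818  2.6293  1.8061] w 0.7759205760868437 t 26.0
```

>>> step_arm --pt "0 0 -0.001 0 0 0 255" --pt "0 0 -0.001 0 0 0 255" --pt "0 0 -0.001 0 0 0 100" --pt "0 0 -0.001 0 0 0 40" --pt "0 0 0 0 0 0 0" --pt "0 0 0 0 0 0 0" --pt "0 0 0 0 0 0 0" --pt "0 0 0 0 0 0 0"

```text
time: 26.8
tool_pos: [0.481, -0.2837, 0.0755]
tool_rot: [-0.001, 0.714, 0.7, -0.0]
contact_force: [-0.7, -0.4, -0.1]
gripper_width: 1.001
```

```bash
python3 m4.py ov22
```

```text
in pile [-0.7701 -0.0146 75.5225] F [-0.4364 -0.9054 -0.2162] F loc [-0.4197 -0.9133 -0.2162] w 0.9998950573343895 t 26.9
```

View pics/ov22_side.png

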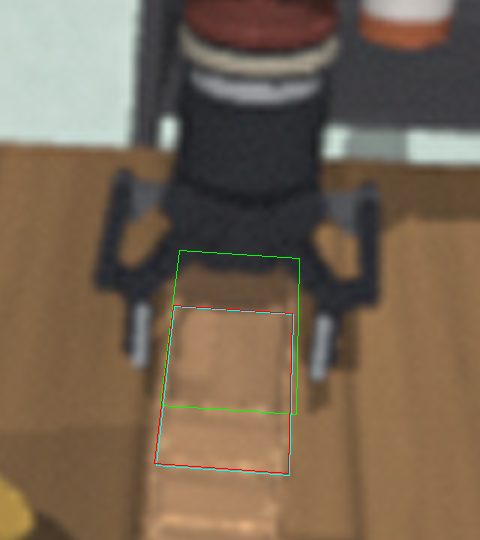

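Nested and released with the fingers clear on both sides. Retract straight up and away for the final check.

>>> step_arm --pt "0 0 0.03 0 0 0 0" --pt "0 0 0.1 0 0 0 0" --pt "0 0 0.18 0 0 0 0" --pt "0 0 0.26 0 0 0 0" --pt "0 0 0.32 0 0 0 0" --pt "0 -0.06 0.36 0 0 0 0" --pt "0 -0.14 0.36 0 0 0 0" --pt "0 -0.22 0.36 0 0 0 0" --pt "0 -0.3 0.36 0 0 0 0" --pt "0 -0.36 0.36 0 0 0 0"

```text
time: 27.9
tool_pos: [0.4806, -0.4659, 0.257]
tool_rot: [-0.0, 0.714, 0.7, -0.0]
contact_force: [0.1, 0.2, 0.1]
gripper_width: 1.001
```

```bash
python3 - <<'E'
from mv import *
g=grab('side','s23.png');f=grab('top','t23.png')
cv2.imwrite('pics/c23a.png',cv2.resize(f['pixels'][80:300,100:430,::-1],None,fx=2.4,fy=2.4,interpolation=cv2.INTER_CUBIC))
cv2.imwrite('pics/c23b.png',cv2.resize(g['pixels'][110:250,200:350,::-1],None,fx=4,fy=4,interpolation=cv2.INTER_CUBIC))
# nested tray rim (z .113) fit on pile axes
R,t=frame('pile')
print('rim pred z.113 top',proj(f,(rim(.113))@R.T+t),'side',proj(g,(rim(.113))@R.T+t))
cv2.imwrite('pics/c23c.png',cv2.resize(f['pixels'][215:265,320:420,::-1],None,fx=8,fy=8,interpolation=cv2.INTER_CUBIC))
for n in('big_jar','bakery_box','bowl'): print(n,[np.round(d['uv'],1) for d in eyes.pinpoint(n,'top')][:1])
E
```

```text
rim pred z.113 top [[338.1908 227.5251]
 [413.438  227.9629]
 [338.3949 256.4753]
 [413.982  256.9601]] side [[296.0911 146.7637]
 [299.1761 121.0183]
 [318.7614 148.3882]
 [319.2593 122.2714]]
big_jar [array([328.1, 140. ])]
bakery_box [array([172.9, 142. ])]
bowl [array([265.4, 124.4])]
```

View pics/c23a.png

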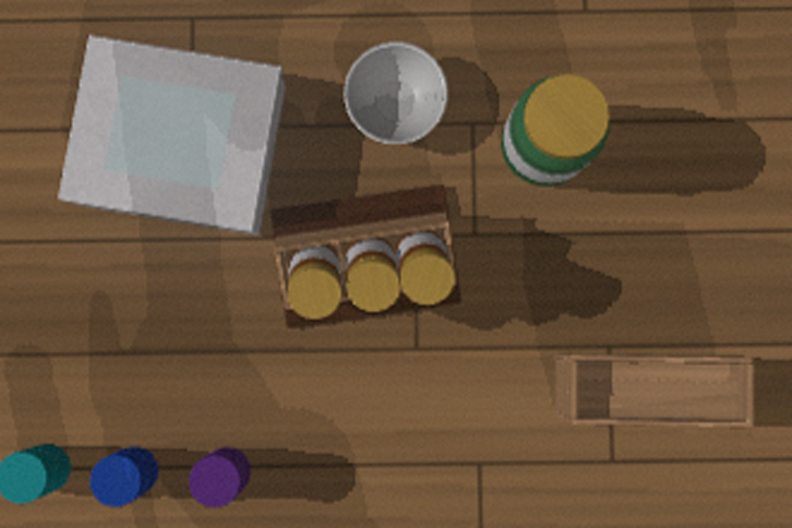

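View pics/c23b.png

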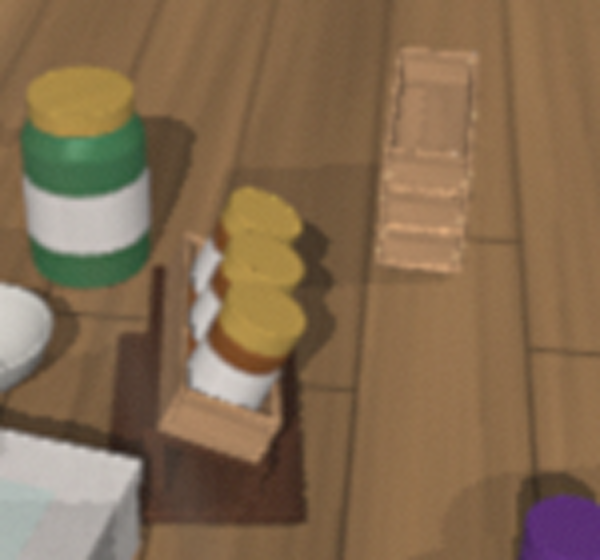

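View pics/c23c.png

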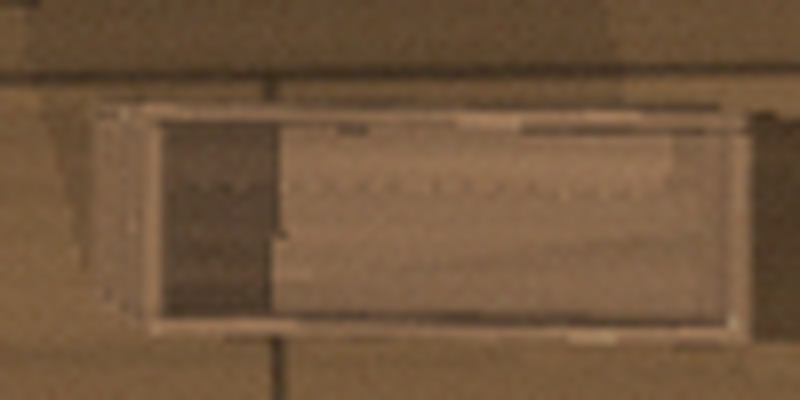

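```bash
python3 - <<'E'
from mv import *
print(manip.job_done()); s=monitor.state(); print(s['time'],s['contact_force'])
E
```

```text
the job is handed in; nothing more can be done
None
the job is handed in; nothing more can be done
```

The job is done and handed in at about 28 s on the robot's clock, with no failed checks. The jars in the display tray are closed up, jar_c is in with them, and the emptied tray is nested on the pile.

- **Closing up:** I gripped jar_b and slid it towards the -y end, pushing jar_a ahead of it. I stopped when the force rose from about 2 N to 6 N, meaning jar_a had reached the end wall.
- **Placing jar_c:** I lifted the amber jar from the loose tray and lowered it into the gap in 0.5–1 mm steps. It touched the floor at a tool height of 39.5 mm, against 39.9 mm expected, with a peak force of about 17 N. The last pictures show all three jars standing square. By my estimate jar_c is 4 to 5 mm from jar_b, within the 9 mm of play.
- **Stacking the tray:** The tray met the pile at a tool height of 76.3 mm, against 76.2 mm expected for full nesting. In the last top picture its rim corners fall within about 1 pixel of where a fully nested tray would be.
- **Bystanders:** Against the start pictures, the big jar, bowl and bakery box look unmoved. The network's points for them shifted by up to 3 pixels, which I put down to its scatter. I did not touch the blue, purple or turquoise jars.
- **Disagreements:** The two cameras disagreed by about 1.5° on the loose tray's angle, which the grip straightened. One early side-view check put the held tray's rim about 3.5 pixels too low because the arm was still settling. A fresh picture agreed.

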